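# Put the specimen mount away and walk the sticky cover shut

### The job

Put the loose black specimen mount upright into the empty round well of the storage box, then slide the steel cover shut, square and fully home against both of its stops, pressed on them with about 10 to 15 N. The cover sticks when it racks in its rails, so work it forward with gentle pushes against its two studs, a bit at one end and then a bit at the other, and do not force it when it jams. Leave the stored mounts and the other things on the table where they are.

Things in the scene. Friction and masses are not known exactly. Their poses are not given: they have to be found in the camera images.
- box: Grey storage box fixed to the worktop, 148 x 304 mm, 47 mm high. Origin: centre of its underside; x is the cover's closing direction, away from the robot; y is along its length. Open bay at x 5 to 55 mm, y -115 to 115 mm, walls 27 mm high. Rails run along x at both ends, 40 mm high; their lips reach in to y = +-128 mm over the cover's ends.
- well_mid (a point): Centre of the middle of three round wells, at the mouth, in the bay's white floor, 12 mm above the worktop. Wells are 36 mm wide and 5 mm deep, in a row along the box's y, 66 mm apart, at x = 30 mm; two hold stored mounts.
- hood_mid (a point): Middle of the top of a fixed hood on the box (79 mm along x, 120 mm along y, top 47 mm above the worktop): it spans the box's x -76 to 3 mm and y -60 to 60 mm and hides the middle of the cover's near edge.
- cover: Sliding cover, one loose flat steel plate, about 0.4 kg, 56 x 270 x 6 mm, lying in the rails. Origin: centre of its underside, axes as the box's when straight. The guided ends are just 50 mm long in x with 1.2 to 2 mm side play in all: it turns about 0.03 to 0.045 rad, then jams until pushed at the other end. Free, it drags with 2 to 4 N. It must travel about 53 to 65 mm along the box's +x.
- stud_left (a point): Centre of the upright round stud near the +y end of the cover (0, 100, 18 mm in its frame), 12 mm wide, 24 mm tall, in a stiff rubber bush that gives about 1 mm per 12 N; foot 34 mm and top 58 mm above the worktop. Free space round it: 34 mm to the hood, 22 mm to the rail's lip. Push it (do not grip it) towards the box's +x to close.
- stud_right (a point): Centre of the like stud near the -y end of the cover, 200 mm from the left one. When the cover has wedged, freeing it by a push at the lagging end may take up to about 14 N; more than 20 N on either stud is forcing it.
- home_left (a point): Fixed point of the box (30, 100, 46 mm in its frame): where the centre of the left stud stands when the cover is home with the stop screws at mid-setting. The true home is up to 3 mm before or beyond it along the box's x, for both ends alike, and must be felt.
- home_right (a point): Fixed point of the box (30, -100, 46 mm in its frame), the same for the right stud.
- stops: The two stop blocks fixed at the far ends of the rails (axes and origin as the box's). Each carries a screw with a hard rubber tip, 8 mm wide, facing the cover at y = +-129 mm, 32 mm above the worktop; both tips are set alike, somewhere between x = 52 and 58 mm. The cover is home when its guided ends (25 mm ahead of its centre) press on both tips.
- mount_centre (a point): Centre of the loose specimen mount, a black disc 30 mm wide and 18 mm tall that stands on the worktop to the left of the box; z up.
- pad_top (a point): Centre of the top of the thin black rubber pad in the empty well, 8 mm above the worktop and 4 mm below the bay's floor; which of the three wells is empty varies. The mount stands on it. Before the cover can close the mount must be down in the well: its top is then 26 mm high, 2 mm under the cover.
- vial: Bystander: vial, 23 mm wide, 48 mm tall; origin under its centre.
- bush: Bystander: steel flanged bush, 24 mm wide, 18 mm tall; origin under its centre.
- tin: Bystander: round white tin, 53 mm wide, 26 mm tall; origin under its centre.
- stored_a: One of the two stored mounts in the box, pale disc 30 mm wide, 14 mm tall; origin under its centre.
- stored_b: The other stored mount, alike.
Mind the look-alikes: they are no part of the job. Leave any red look-alike of the part that bears mount_centre alone.

How it is judged:
By the outcome, as a careful person would: the job done as asked, in the order asked, and still so for the second after the job is handed in, with the robot touching nothing.
It also fails if it takes over 72 s, if anything falls off the work surface, if the arm or the gripper's body presses on something with over 40 N, if the wrist force passes 120 N, or if a joint passes its speed limit or range.

### The arm

A 7-joint arm with a two-finger parallel gripper is mounted at the origin on a cart in front of the work surface, level with it; the furniture and walls round the work are solid. World frame = base frame: x ahead of the robot, y to its left, z up, the work surface at z = 0. Lengths are in m, angles in rad, forces in N, time in s.
With the tool pointing down it reaches from about 0.425 to 0.95 m from the base axis. Payload 4.7 kg.
Tool frame: the origin (TCP) lies on the centre line of the jaws, within the pads' length; the fingertips stand 22 mm ahead of it and the grasp point (between the pads) lies 3 mm ahead of it; x points along the fingers, z is the direction in which the jaws open and shut, and the axes are right-handed (so a half turn about x gives the same grasp; the last joint's range is limited). The gripper opens to 87 mm and grips with 3 to 60 N. Pads are 19 mm wide; open, the fingers measure 117 mm over their backs; the gripper's body (75 mm by 190 mm) begins 51 mm behind the grasp point.
Start: joints at [-1.246, 0.469, -0.049, 1.532, 0.024, 1.141, -0.082], TCP at [0.234, 0.633, 0.245] pointing down, gripper open.
Joint ranges: [-2.59, 2.59], [-0.33, 1.99], [-1.39, 1.29], [0.1, 2.45], [-1.04, 4.18], [0.21, 1.99], [-2.66, 2.66]. Speed limits (rad/s): [2.57, 2.57, 3.14, 3.14, 3.14, 3.14, 3.14].

### API

Orientations are given as [roll, pitch, yaw] about the fixed x, y, z axes, in that order (R = Rz(yaw) Ry(pitch) Rx(roll)).
In Python, from workcell import * gives the robot as it stands.
- The arm moves only by the tool servo_tool, never from a script. Its argument "deltas" is a list of rows, each a list of 6 numbers: the shift along the tool's x, y, z in mm, then the turn, a rotation vector about the tool's x, y, z in rad. In form: [[tx, ty, tz, ax, ay, az], ...]. A call has 1 to 8 rows; each row shifts and turns the pose as measured when the row begins, along the tool's axes as they then stand; what a row does not reach is not made up. A row lasts 1/8 s, in which the tool goes at most 62.5 mm and 10.7 degrees, less where a joint would pass 70% of its speed; a pose out of reach is approached as far as the arm can. A call with a gripper value outside its range is refused whole. "jaw" is the closure, from -1 (fully open) to 1 (shut), set as the call begins (left out, the last holds). The fingers move at their own pace and stop on an object; the grip force is fixed at half the most. Time passes only in rows, so rows that do not move let the fingers close. It gives the time, the measured TCP pose, the force and the opening at its end, in the units of the state.
- sense(): the state, without advancing time (a new reading comes with each control period).
- grab_frame(name): name is "scene" or "top"; returns a dict with "color" (480x640x3 uint8, blue, green, red), "range_z" (480x640 float32, m along the optical axis (not along the pixel's ray), 0 where there is no reading), "camera_matrix" (3x3 intrinsics, pixels), "pose" (4x4, takes a point from camera to world coordinates). Camera axes: x right, y up, looking along -z (the intrinsics and any distortion apply to the point x, -y, -z); pixel columns grow to the right and rows downward; lengths in m; the calibration is good to about 2 mm. A picture is of the moment at which its call begins.
- sign_off(): hands the job in, once; it reports no verdict.
The state is a dict: "time": time; "joint_positions": joint angles; "qd": joint speeds; "joint_torque": joint torques, N m; "tool_pos": TCP position; "eef_rot": TCP orientation; "contact_force": force on the tool from outside, world axes, zero at the start; "moment": the same for the moment, N m; "gripper_width": finger opening in m.
Only numpy, scipy, OpenCV 4.12 (cv2) and the standard library are available. Lean on these libraries where they do the work, as an engineer would, in place of code of your own. Each camera call takes 0.05 s, during which the arm holds its last target.

## Working session

There is one attempt and no reset: what is moved stays moved. The work goes in short steps, Python scripts to look and compute and a tool call to move; the robot and the scene stay as the last step left them, time stands still between calls to the robot, and variables do not carry over. Pictures are saved under pics/ and viewed, and the job is handed in when it is done.

Besides the shell and the picture viewer there is one more tool, called after "Request:" as a command line: name --pt "numbers of a row" for each row, then --argument value for the rest. servo_tool: Moves the arm, as the interface text tells. Its arguments: {"type":"object","properties":{"deltas":{"type":"array"},"jaw":{"type":"number"}},"required":["deltas"]}

```bash
ls; mkdir -p pics; python3 - <<'E'
from workcell import *
import cv2,numpy as np
s=sense();print(s)
for n in("scene","top"):
    f=grab_frame(n);cv2.imwrite(f"pics/{n}0.png",f["color"]);np.savez(f"/tmp/{n}0.npz",**f)
    print(n,f["camera_matrix"],f["pose"],[k for k in f])
E
```

```text
pics
{'time': 0.0, 'joint_positions': array([-1.24591604,  0.4694498 , -0.04858049,  1.53370529,  0.02406338,
        1.1410023 , -0.08228089]), 'qd': array([ 6.56665838e-04,  1.46558644e-03, -8.23517629e-05, -2.40848431e-03,
       -3.15845502e-03,  1.49927808e-03,  2.63506127e-04]), 'joint_torque': array([-4.25829630e-04, -5.07956243e+01, -8.03442160e-02, -2.36157703e+01,
       -6.13057287e-02,  3.77100846e-02,  1.53508854e-04]), 'tool_pos': array([0.23364367, 0.63267006, 0.2434889 ]), 'eef_rot': array([-3.11796546,  1.56881553, -1.90092662]), 'contact_force': array([ 0.17469354, -1.0316513 , -0.25975707]), 'moment': array([ 0.00089487, -0.0369705 , -0.02323411]), 'gripper_width': 0.08698261945699547}
scene [[569.18480045   0.         326.09420038]
 [  0.         569.18480045 241.23914028]
 [  0.           0.           1.        ]] [[-0.70979415  0.26644964 -0.6520712  -0.32350509]
 [-0.7043969  -0.27394179  0.65481364  0.87372343]
 [-0.0041547   0.92409983  0.38212858  0.55962587]
 [ 0.          0.          0.          1.        ]] ['color', 'range_z', 'camera_matrix', 'pose']
top [[610.34178695   0.         323.75796031]
 [  0.         610.34178695 230.59945705]
 [  0.           0.           1.        ]] [[ 0.01489993  0.98186837 -0.18897748  0.26463923]
 [-0.99986858  0.01583876  0.00345865  0.02958703]
 [ 0.00638911  0.18890111  0.98197533  1.32109847]
 [ 0.          0.          0.          1.        ]] ['color', 'range_z', 'camera_matrix', 'pose']
```

View pics/scene0.png

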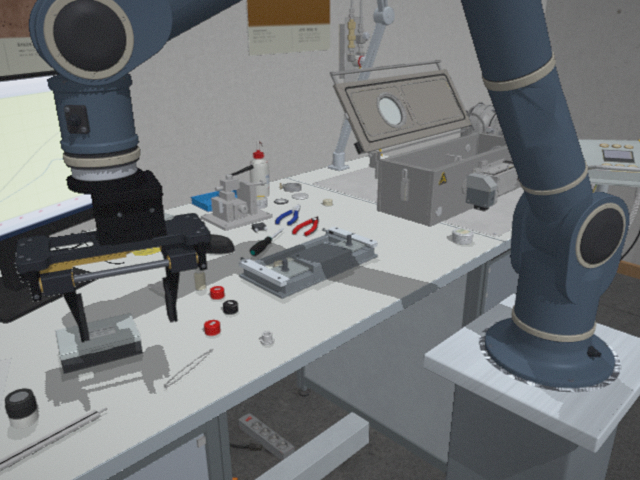

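View pics/top0.png

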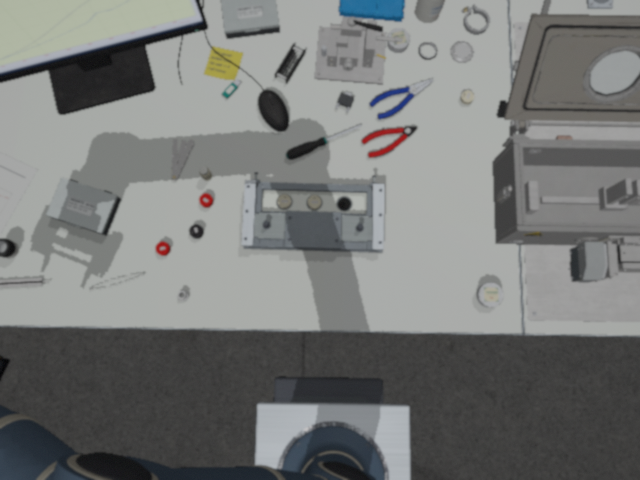

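The top view shows the box at (243–384, 180–250), with the empty well at right (344,204) and stored mounts at (285,202) and (315,202). 

Candidates for the loose mount:
- black disc at (196,231)
- red discs at (206,200) and (163,248)
- a black-topped jar at (6,248)
- the screwdriver handle at (300,150)

I choose the black disc at (196,231) and will check it in a crop.

```bash
cat > h.py <<'E'
import numpy as np,cv2
def load(n): return dict(np.load(f"/tmp/{n}.npz"))
def ray(f,u,v):
    K=f["camera_matrix"];P=f["pose"]
    d=np.array([(u-K[0,2])/K[0,0],-(v-K[1,2])/K[1,1],-1.0])
    return P[:3,3],P[:3,:3]@d
def onz(f,u,v,z):
    o,d=ray(f,u,v);return o+d*(z-o[2])/d[2]
def proj(f,p):
    P=f["pose"];K=f["camera_matrix"];c=P[:3,:3].T@(np.asarray(p)-P[:3,3])
    return K[0,0]*c[0]/-c[2]+K[0,2],K[1,1]*-c[1]/-c[2]+K[1,2]
def cloud(f):
    K=f["camera_matrix"];P=f["pose"];z=f["range_z"];v,u=np.mgrid[:480,:640]
    c=np.stack([(u-K[0,2])/K[0,0]*z,-(v-K[1,2])/K[1,1]*z,-z],-1)
    w=c@P[:3,:3].T+P[:3,3]; w[z==0]=np.nan; return w
E
python3 - <<'E'
from h import *
t=load("top0");s=load("scene0")
c=t["color"][165:265,150:400];cv2.imwrite("pics/topbox.png",cv2.resize(c,None,fx=3.2,fy=3.2,interpolation=cv2.INTER_CUBIC))
c=s["color"][215:355,190:390];cv2.imwrite("pics/scbox.png",cv2.resize(c,None,fx=4,fy=4,interpolation=cv2.INTER_CUBIC))
w=cloud(t)
for n,(u,v) in dict(mount=(196,231),jar=(6,248),hood=(315,230),table=(220,280),rl=(249,210),rr=(378,210),red=(206,200)).items():
    print(n,w[v,u].round(4))
hsv=cv2.cvtColor(t["color"],cv2.COLOR_BGR2HSV)
m=((hsv[...,2]<70)).astype(np.uint8)
for (x0,y0,x1,y1,z) in [(183,218,210,244,.018),(333,192,356,216,.008)]:
    sub=m[y0:y1,x0:x1];n,l,st,ce=cv2.connectedComponentsWithStats(sub)
    for i in range(1,n):
        if st[i,4]>20: u,v=ce[i]+[x0,y0];print(st[i],u,v,onz(t,u,v,z).round(4))
E
```

```text
mount [0.5103 0.3025 0.0169]
jar [0.4625 0.6968 0.0417]
hood [0.511  0.0437 0.0459]
table [ 0.4064  0.2486 -0.0022]
rl [0.5539 0.1865 0.0392]
rr [ 0.5574 -0.0907  0.0434]
red [0.5791 0.2838 0.0199]
[  7   7  13  13 100] 196.4 231.47 [0.509  0.3014 0.018 ]
[  5   6  13  13 124] 343.7741935483871 203.66129032258064 [ 0.5787 -0.0184  0.008 ]
```

View pics/topbox.png

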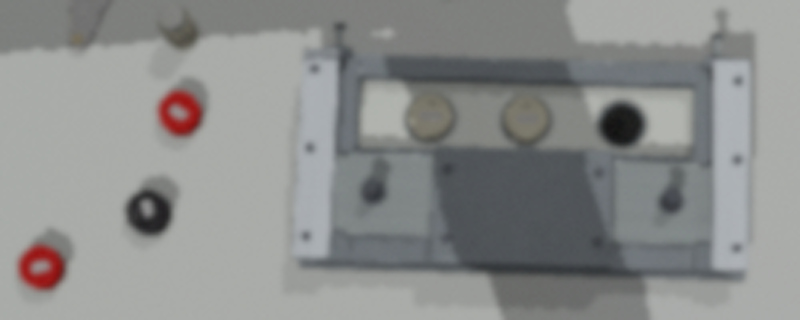

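View pics/scbox.png

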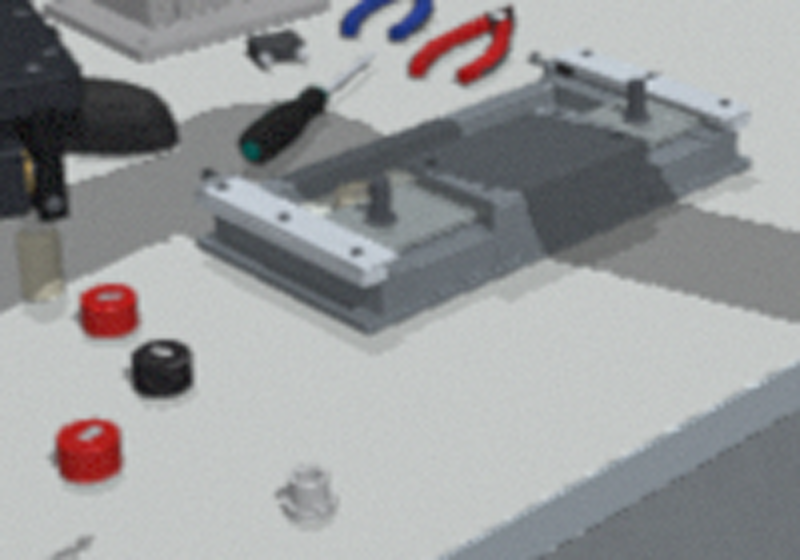

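The crops confirm it. The black disc, crop (150,212) in the top view and (162,370) in the scene view, is the loose mount. Both neighbouring discs are red, and the empty well with its black pad is the right (−y) one. Next I'll measure the box frame.

```bash
python3 - <<'E'
from h import *
t=load("top0");s=load("scene0")
def un(u,v): return 150+(u+.5)/3.2-.5,165+(v+.5)/3.2-.5
L=[(314,69),(310,147),(305,236)];R=[(738,81),(737,159),(736,248)]
Lw=np.array([onz(t,*un(*p),.040) for p in L]);Rw=np.array([onz(t,*un(*p),.040) for p in R])
print(Lw.round(4),Rw.round(4))
d=(Lw-Rw).mean(0);print("len",np.hypot(*d[:2]),"yaw",np.arctan2(-d[0],d[1]),"c",((Lw.mean(0)+Rw.mean(0))/2).round(4))
# lips by brightness
g=cv2.cvtColor(t["color"],cv2.COLOR_BGR2GRAY)
b=t["color"].astype(int)
big=cv2.resize(t["color"],None,fx=4,fy=4,interpolation=cv2.INTER_CUBIC)
hsv=cv2.cvtColor(big,cv2.COLOR_BGR2HSV)
print("lip",hsv[4*210,4*249],hsv[4*210,4*378],"table",hsv[4*240,4*225])
m=((hsv[...,2]>165)&(hsv[...,0]>100)&(hsv[...,0]<130)&(hsv[...,1]>14)).astype(np.uint8)
m[:4*170]=0;m[4*260:]=0;m[:,:4*235]=0;m[:,4*395:]=0
m=cv2.morphologyEx(m,cv2.MORPH_CLOSE,np.ones((9,9)));m=cv2.morphologyEx(m,cv2.MORPH_OPEN,np.ones((9,9)))
cs,_=cv2.findContours(m,0,2)
cc=[]
for c in cs:
    if cv2.contourArea(c)<1000: continue
    bx=cv2.boxPoints(cv2.minAreaRect(c));w=np.array([onz(t,(p[0]+.5)/4-.5,(p[1]+.5)/4-.5,.040)[:2] for p in bx]);
    print("lip",w.round(4).tolist(),"c",w.mean(0).round(4));cc.append(w.mean(0))
# stored mounts
for p in [(430,117),(526,119)]: print("stored top z22",onz(t,*un(*p),.022).round(4))
for p in [(376,165+0),(677,172)]: print("stud top guess",onz(t,*un(*p),.058).round(4))
# white bay floor contour
E
```

```text
[[0.6064 0.1911 0.04  ]
 [0.5523 0.1917 0.04  ]
 [0.4915 0.1927 0.04  ]] [[ 0.6028 -0.096   0.04  ]
 [ 0.5487 -0.0952  0.04  ]
 [ 0.488  -0.0944  0.04  ]]
len 0.2870585958962235 yaw -0.012430160975466254 c [0.5483 0.0483 0.04  ]
lip [103  14 170] [103  13 182] table [ 45   6 172]
stored top z22 [0.5787 0.1129 0.022 ]
stored top z22 [0.5783 0.0472 0.022 ]
stud top guess [0.5368 0.1453 0.058 ]
stud top guess [ 0.5353 -0.0537  0.058 ]
```

```bash
python3 - <<'E'
from h import *
t=load("top0");s=load("scene0")
y=-0.0124;c=np.array([.5483,.0483]);R=np.array([[np.cos(y),-np.sin(y)],[np.sin(y),np.cos(y)]])
W=lambda x,yy,z:np.array([*(c+R@[x,yy]),z])
im=cv2.resize(s["color"][215:300,230:390],None,fx=5,fy=5,interpolation=cv2.INTER_CUBIC)
tm=cv2.resize(t["color"][170:260,235:395],None,fx=5,fy=5,interpolation=cv2.INTER_CUBIC)
pts=[(-74,152,.04),(74,152,.04),(74,-152,.04),(-74,-152,.04),(-74,128,.04),(74,128,.04),(-74,-128,.04),(74,-128,.04),(-76,60,.047),(3,60,.047),(3,-60,.047),(-76,-60,.047),(30,-66,.012),(30,0,.022),(30,66,.022),(5,115,.027),(55,115,.027),(5,-115,.027),(55,-115,.027)]
for p in pts:
    w=W(p[0]/1e3,p[1]/1e3,p[2])
    for f,I,o in((s,im,(230,215)),(t,tm,(235,170))):
        u,v=proj(f,w);cv2.circle(I,(int((u-o[0]+.5)*5),int((v-o[1]+.5)*5)),2,(0,0,255),-1)
for X in (-35,-30,-25,-20):
  for Y in (100,-100):
    w=W(X/1e3,Y/1e3,.058)
    for f,I,o in((s,im,(230,215)),(t,tm,(235,170))):
        u,v=proj(f,w);cv2.circle(I,(int((u-o[0]+.5)*5),int((v-o[1]+.5)*5)),1,(0,255,0),-1)
cv2.imwrite("pics/ovs.png",im);cv2.imwrite("pics/ovt.png",tm)
E
```

```text
(no output)
```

View pics/ovs.png

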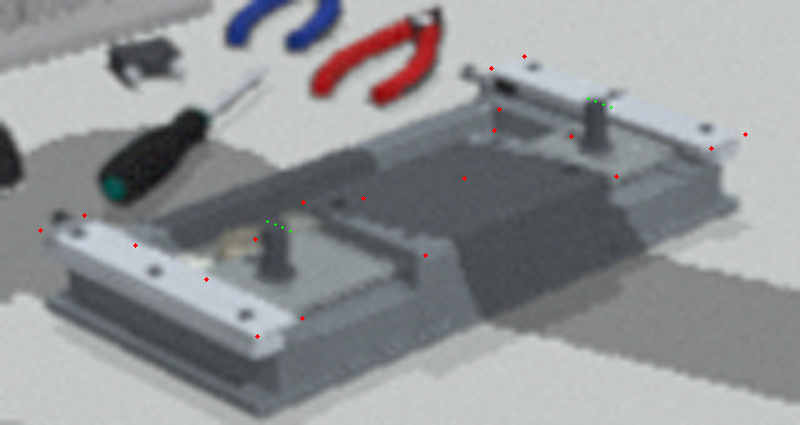

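View pics/ovt.png

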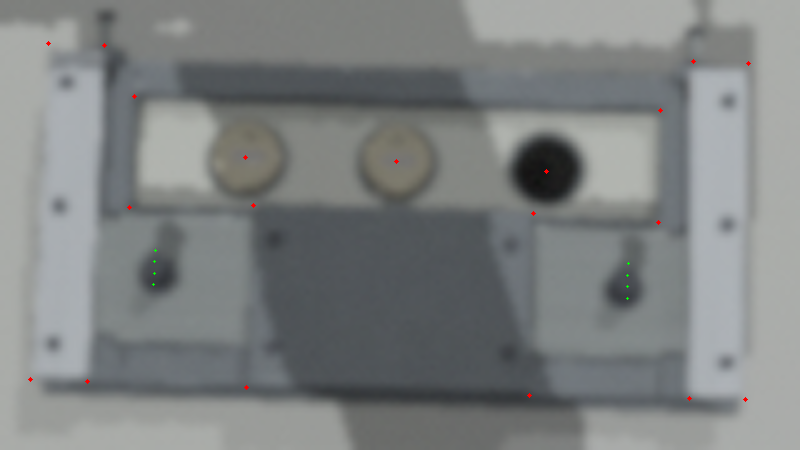

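```bash
cat >> h.py <<'E'
from scipy.spatial.transform import Rotation as Ro
def state():
    from workcell import sense
    s=sense();R=Ro.from_euler('xyz',s["eef_rot"]).as_matrix()
    print("t",round(s["time"],2),"pos",(s["tool_pos"]*1e3).round(1),"w",round(s["gripper_width"]*1e3,1),"F",s["contact_force"].round(1))
    return s,R
def goal(yaw=-0.0124,sgn=1):
    zt=sgn*np.array([-np.sin(yaw),np.cos(yaw),0]);xt=np.array([0,0,-1.]);return np.stack([xt,np.cross(zt,xt),zt],1)
def plan(pos_mm,yaw=-0.0124,sgn=1):
    s,R=state();G=goal(yaw,sgn)
    rv=Ro.from_matrix(R.T@G).as_rotvec();d=np.asarray(pos_mm)-s["tool_pos"]*1e3
    print("shift in tool axes now",(R.T@d).round(1),"in goal axes",(G.T@d).round(1),"rotvec tool",rv.round(4)); return R,G
E
python3 - <<'E'
from h import *
s,R=state();print(R.round(3))
for sg in(1,-1): plan([510.5,303,120],sgn=sg)
t=load("top0");f=load("scene0")
print(onz(t,196.4,231.5,.009))
hsv=cv2.cvtColor(f["color"],cv2.COLOR_BGR2HSV);m=(hsv[...,2]<75).astype(np.uint8)[295:320,218:244]
n,l,st,ce=cv2.connectedComponentsWithStats(m);i=1+st[1:,4].argmax();u,v=ce[i]+[218,295];print(st[i],u,v,onz(f,u,v,.009))
E
```

```text
t 0.1 pos [233.7 632.7 243.6] w 86.8 F [0.8 0.1 0.3]
[[-0.001 -0.938  0.346]
 [-0.002  0.346  0.938]
 [-1.    -0.    -0.002]]
t 0.1 pos [233.7 632.7 243.6] w 86.8 F [0.8 0.1 0.3]
shift in tool axes now [ 124.  -373.9 -213.2] in goal axes [ 123.6 -280.9 -326.3] rotvec tool [-3.414e-01 -1.700e-03 -2.000e-04]
t 0.1 pos [233.7 632.7 243.6] w 86.8 F [0.8 0.1 0.3]
shift in tool axes now [ 124.  -373.9 -213.2] in goal axes [123.6 280.9 326.3] rotvec tool [ 2.8002e+00 -3.0000e-04  2.5000e-03]
[0.51065374 0.30326527 0.009     ]
[  5   5  15  14 160] 229.93125 307.21875 [0.51176747 0.30562377 0.009     ]
```

Request:
servo_tool --pt "0 -40 -20 -0.17 0 0" --pt "0 -50 -20 -0.17 0 0" --pt "0 -48 -30 0 0 0" --pt "0 -45 -42 0 0 0" --pt "0 -40 -47 0 0 0" --pt "0 -40 -47 0 0 0" --jaw -0.2

```text
time: 0.85
tool_pos: [0.4827, 0.4056, 0.2394]
eef_rot: [2.095, 1.564, -2.606]
contact_force: [-0.1, 0.8, -0.7]
gripper_width: 0.0525
```

```bash
python3 - <<'E'
from h import *
plan([511,304,80])
E
```

```text
t 0.85 pos [482.7 405.6 239.4] w 52.5 F [-0.1  0.8 -0.7]
shift in tool axes now [ 159.6  -28.1 -101.4] in goal axes [ 159.4  -29.6 -101.2] rotvec tool [ 0.0245 -0.0037 -0.0062]
```

Request:
servo_tool --pt "40 -15 -50 0.0245 -0.004 -0.006" --pt "50 -13 -48 0 0 0" --pt "40 0 0 0 0 0" --pt "10 0 0 0 0 0"

```text
time: 1.35
tool_pos: [0.5134, 0.3075, 0.1056]
eef_rot: [-1.798, 1.567, -0.253]
contact_force: [-0.3, 1.3, -0.2]
gripper_width: 0.052
```

```bash
python3 - <<'E'
from h import *
plan([511,304,28.5])
E
```

```text
t 1.35 pos [513.4 307.5 105.6] w 52.0 F [-0.3  1.3 -0.2]
shift in tool axes now [77.1  2.7 -3.5] in goal axes [77.1  2.4 -3.5] rotvec tool [-0.0137 -0.001   0.0042]
```

Request:
servo_tool --pt "20 2.5 -3.5 -0.0137 -0.001 0.004" --pt "25 0 0 0 0 0" --pt "0 0 0 0 0 0"

```text
time: 1.72
tool_pos: [0.5117, 0.3066, 0.0614]
eef_rot: [-0.769, 1.568, 0.793]
contact_force: [-0.3, -0.7, -0.3]
gripper_width: 0.0525
```

```bash
python3 - <<'E'
from h import *
from workcell import *
plan([511,304,28.5])
f=grab_frame("scene");cv2.imwrite("pics/s1.png",cv2.resize(f["color"][220:360,170:330],None,fx=4,fy=4,interpolation=cv2.INTER_CUBIC))
E
```

```text
t 1.73 pos [511.7 306.6  61.4] w 52.5 F [-0.3 -0.7 -0.3]
shift in tool axes now [32.9  0.7 -2.7] in goal axes [32.9  0.7 -2.6] rotvec tool [0.0031 0.0022 0.0021]
```

View pics/s1.png

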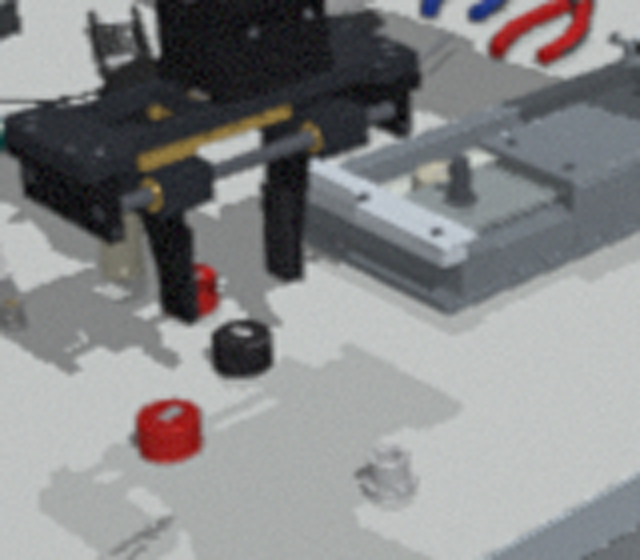

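The mount, crop (243,350), sits below the midpoint of the open fingers, whose tips are at (180,318) and (285,275). Both red discs are clear. Descending.

Request:
servo_tool --pt "16 0.5 -2.5 0.003 0.002 0.002" --pt "15 0 0 0 0 0" --pt "2 0 0 0 0 0"

```text
time: 2.15
tool_pos: [0.5138, 0.3065, 0.0305]
eef_rot: [-0.937, 1.563, 0.622]
contact_force: [-0.1, -0.6, -0.5]
gripper_width: 0.052
```

```bash
python3 - <<'E'
from h import *
plan([511,304,28.5])
E
```

```text
t 2.15 pos [513.8 306.5  30.5] w 52.0 F [-0.1 -0.6 -0.5]
shift in tool axes now [ 1.9  2.7 -2.5] in goal axes [ 2.   2.7 -2.5] rotvec tool [0.0009 0.0048 0.0065]
```

Request:
servo_tool --pt "2.5 3 -3 0 0.004 0.006" --pt "0 0 0 0 0 0"

```text
time: 2.4
tool_pos: [0.5105, 0.3033, 0.0277]
eef_rot: [0.439, 1.57, 1.998]
contact_force: [1.2, 1.1, -0.0]
gripper_width: 0.0522
```

```bash
python3 - <<'E'
from h import *
plan([511,304,28.5])
E
```

```text
t 2.4 pos [510.5 303.3  27.7] w 52.2 F [ 1.2  1.1 -0. ]
shift in tool axes now [-0.8 -0.5  0.7] in goal axes [-0.8 -0.4  0.7] rotvec tool [ 0.0009  0.0003 -0.0001]
```

Request:
servo_tool --pt "-0.8 0 0 0 0 0" --pt "0 0 0 0 0 0" --pt "0 0 0 0 0 0" --pt "0 0 0 0 0 0" --jaw 0.6

```text
time: 2.9
tool_pos: [0.5111, 0.3037, 0.0294]
eef_rot: [-0.79, 1.569, 0.769]
contact_force: [-1.0, -0.6, -0.6]
gripper_width: 0.0291
```

```bash
python3 - <<'E'
from h import *
plan([511,304,28.5])
E
```

```text
t 2.9 pos [511.1 303.7  29.4] w 29.1 F [-1.  -0.6 -0.6]
shift in tool axes now [0.9 0.1 0.3] in goal axes [0.9 0.1 0.3] rotvec tool [0.0008 0.0013 0.0013]
```

Request:
servo_tool --pt "-30 0 0 0 0 0" --pt "-40 0 0 0 0 0" --pt "-20 -10 -20 0 0 0" --pt "0 -25 -55 0 0 0" --pt "0 -25 -55 0 0 0" --pt "0 -8 -55 0 0 0" --pt "0 0 -55 0 0 0" --pt "0 0 -50 0 0 0"

```text
time: 3.9
tool_pos: [0.5793, 0.0114, 0.122]
eef_rot: [-0.78, 1.565, 0.792]
contact_force: [1.4, 0.5, -0.4]
gripper_width: 0.0292
```

```bash
python3 - <<'E'
from h import *
plan([578.5,-18,100])
E
```

```text
t 3.9 pos [579.3  11.4 122. ] w 29.2 F [ 1.4  0.5 -0.4]
shift in tool axes now [ 21.9   0.9 -29.5] in goal axes [ 22.    0.4 -29.4] rotvec tool [0.0132 0.0044 0.0043]
```

Request:
servo_tool --pt "5 0.9 -29 0.013 0.004 0.004" --pt "15 0 0 0 0 0" --pt "0 0 0 0 0 0"

```text
time: 4.28
tool_pos: [0.5777, -0.0232, 0.101]
eef_rot: [3.052, 1.57, -1.681]
contact_force: [-0.2, 0.3, 0.2]
gripper_width: 0.0296
```

```bash
python3 - <<'E'
from h import *
from workcell import *
plan([578.5,-18,65])
f=grab_frame("scene");cv2.imwrite("pics/s2.png",cv2.resize(f["color"][180:320,210:410],None,fx=4,fy=4,interpolation=cv2.INTER_CUBIC))
E
```

```text
t 4.28 pos [577.7 -23.2 101. ] w 29.6 F [-0.2  0.3  0.2]
shift in tool axes now [36.  -0.7  5.2] in goal axes [36.  -0.7  5.2] rotvec tool [-0.008  -0.0012 -0.0001]
```

View pics/s2.png

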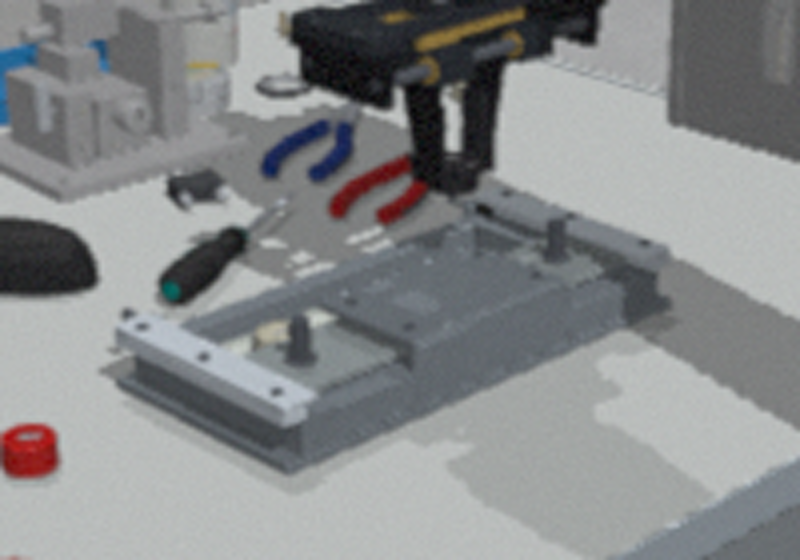

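The mount is held level between the fingertips, crop (450,175), above the far-right bay. Now down to just above the floor.

Request:
servo_tool --pt "10 -0.7 5 -0.008 -0.001 0" --pt "20 0 0 0 0 0" --pt "10 0 0 0 0 0"

```text
time: 4.7
tool_pos: [0.5807, -0.0122, 0.061]
eef_rot: [-1.108, 1.566, 0.459]
contact_force: [0.1, 0.1, 0.1]
gripper_width: 0.0291
```

```bash
python3 - <<'E'
from h import *
plan([578.5,-18,45])
E
```

```text
t 4.7 pos [580.7 -12.2  61. ] w 29.1 F [0.1 0.1 0.1]
shift in tool axes now [15.9  2.2 -5.8] in goal axes [16.   2.1 -5.8] rotvec tool [0.0087 0.0022 0.0044]
```

Request:
servo_tool --pt "4 1.5 -4 0.008 0.002 0.004" --pt "0 0 0 0 0 0" --pt "0 0 0 0 0 0"

```text
time: 5.08
tool_pos: [0.5792, -0.0149, 0.0565]
eef_rot: [0.341, 1.57, 1.902]
contact_force: [-0.3, -0.4, 0.1]
gripper_width: 0.0288
```

```bash
python3 - <<'E'
from h import *
plan([578.5,-18,45])
E
```

```text
t 5.08 pos [579.2 -14.9  56.5] w 28.8 F [-0.3 -0.4  0.1]
shift in tool axes now [11.5  0.7 -3.2] in goal axes [11.5  0.7 -3.1] rotvec tool [ 0.0025  0.0007 -0.0002]
```

Request:
servo_tool --pt "6 0.7 -3.2 0.002 0 0" --pt "4 0 0 0 0 0" --pt "0 0 0 0 0 0"

```text
time: 5.45
tool_pos: [0.5789, -0.0186, 0.0466]
eef_rot: [-1.124, 1.569, 0.434]
contact_force: [-0.4, 0.2, -0.4]
gripper_width: 0.0291
```

```bash
python3 - <<'E'
from h import *
plan([578.5,-18,38])
E
```

```text
t 5.45 pos [578.9 -18.6  46.6] w 29.1 F [-0.4  0.2 -0.4]
shift in tool axes now [8.6 0.4 0.6] in goal axes [8.6 0.4 0.6] rotvec tool [-0.0002  0.0006  0.0013]
```

Request:
servo_tool --pt "3 0.4 0.6 0 0 0.001" --pt "3 0 0 0 0 0" --pt "2 0 0 0 0 0"

```text
time: 5.82
tool_pos: [0.5787, -0.0179, 0.0383]
eef_rot: [-0.783, 1.57, 0.776]
contact_force: [0.4, 0.6, -0.2]
gripper_width: 0.0297
```

```bash
python3 - <<'E'
from h import *
plan([578.5,-18,37.5])
E
```

```text
t 5.83 pos [578.7 -17.9  38.3] w 29.7 F [ 0.4  0.6 -0.2]
shift in tool axes now [ 0.8  0.2 -0.1] in goal axes [ 0.8  0.2 -0.1] rotvec tool [-0.0002  0.0007  0.0007]
```

It is below floor-contact height with no force, so the mount is inside the well. I'll touch the pad and release.

Request:
servo_tool --pt "1.2 0 0 0 0 0" --pt "0.5 0 0 0 0 0"

```text
time: 6.08
tool_pos: [0.5787, -0.0179, 0.0373]
eef_rot: [-0.113, 1.57, 1.446]
contact_force: [-2.0, 0.2, 5.6]
gripper_width: 0.0292
```

Request:
servo_tool --pt "0 0 0 0 0 0" --pt "0 0 0 0 0 0" --pt "0 0 0 0 0 0" --jaw 0.1

```text
time: 6.45
tool_pos: [0.5789, -0.0179, 0.0374]
eef_rot: [-0.835, 1.57, 0.723]
contact_force: [-0.2, 0.9, 0.6]
gripper_width: 0.0387
```

Request:
servo_tool --pt "-10 0 0 0 0 0" --pt "-30 0 0 0 0 0" --pt "-45 0 0 0 0 0" --pt "-30 0 0 0 0 0"

```text
time: 6.95
tool_pos: [0.5774, -0.0179, 0.1545]
eef_rot: [1.451, 1.566, 3.01]
contact_force: [0.2, -0.5, 0.6]
gripper_width: 0.039
```

Request:
servo_tool --pt "0 55 0 0 0 0" --pt "0 55 0 0 0 0" --pt "0 40 0 0 0 0" --jaw 1

```text
time: 7.32
tool_pos: [0.4292, -0.0159, 0.1594]
eef_rot: [-1.433, 1.562, 0.125]
contact_force: [0.1, -0.2, -0.3]
gripper_width: 0.0172
```

```bash
python3 - <<'E'
from h import *
from workcell import *
plan([578.5,-18,37.5])
f=grab_frame("scene");cv2.imwrite("pics/s3.png",cv2.resize(f["color"][200:320,230:410],None,fx=4,fy=4,interpolation=cv2.INTER_CUBIC))
np.savez("/tmp/scene3.npz",**f)
f=grab_frame("top");cv2.imwrite("pics/t3.png",cv2.resize(f["color"][165:265,235:395],None,fx=5,fy=5,interpolation=cv2.INTER_CUBIC))
np.savez("/tmp/top3.npz",**f)
E
```

```text
t 7.33 pos [429.2 -15.9 159.4] w 17.2 F [ 0.1 -0.2 -0.3]
shift in tool axes now [ 123.2 -148.3   -0.4] in goal axes [ 121.9 -149.4   -0.3] rotvec tool [-0.0003  0.0012  0.0086]
```

View pics/s3.png

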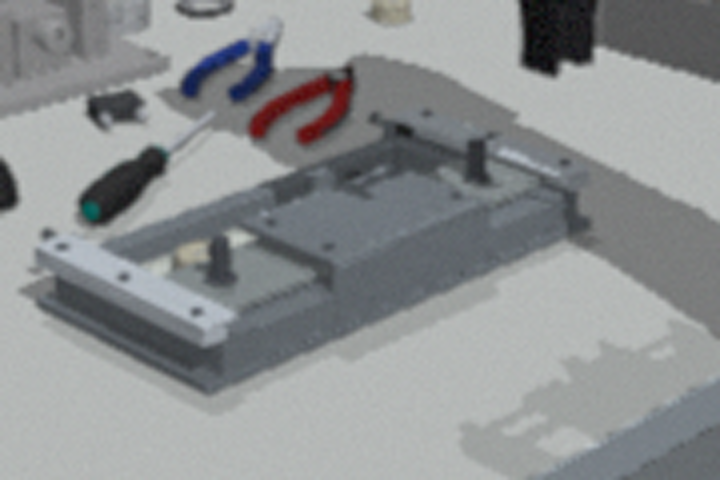

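View pics/t3.png

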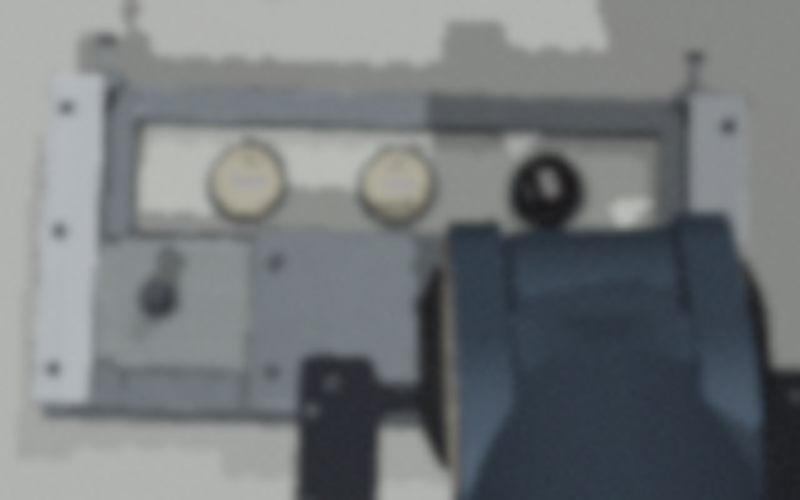

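The picture shows the black mount standing in the right well, crop (547,190), between the bay walls. The contact height also matches the pad: 37.3 mm TCP on the pad against 29.4 mm on the worktop. Next is the approach to the right stud with the jaws shut.

```bash
cat >> h.py <<'E'
YAW=-0.0124;C=np.array([548.3,48.3])
def bx(tx=None,ty=None,z=None):
    s,R=state();G=goal(YAW)
    c,sn=np.cos(YAW),np.sin(YAW);Rb=np.array([[c,-sn],[sn,c]])
    p=Rb.T@(s["tool_pos"][:2]*1e3-C);F=Rb.T@s["contact_force"][:2]
    print("BOX xy",p.round(2),"z",round(s["tool_pos"][2]*1e3,1),"Fbox",F.round(1))
    print("rot tool",Ro.from_matrix(R.T@G).as_rotvec().round(4))
    if tx is not None:
        d=np.array([*(Rb@[tx,ty]+C),z])-s["tool_pos"]*1e3;print("delta tool",(R.T@d).round(1))
E
python3 -c "
from h import *
bx(-62,-98,64)"
```

```text
t 7.42 pos [426.4 -16.1 158.9] w 9.2 F [ 0.1 -0.3  0.2]
BOX xy [-121.11  -65.89] z 158.9 Fbox [ 0.1 -0.3]
rot tool [-0.0003  0.001   0.0045]
delta tool [ 95.1 -58.7 -32.2]
```

Request:
servo_tool --pt "30 -25 -16 0 0.001 0.0045" --pt "35 -25 -16 0 0 0" --pt "20 -5 0 0 0 0" --pt "0 0 0 0 0 0"

```text
time: 7.92
tool_pos: [0.4883, -0.0494, 0.0756]
eef_rot: [-1.55, 1.56, 0.009]
contact_force: [-0.2, -0.2, -0.2]
gripper_width: 0.0007
```

```bash
python3 -c "
from h import *
bx(-60,-98,64)"
```

```text
t 7.92 pos [488.3 -49.4  75.6] w 0.7 F [-0.2 -0.2 -0.2]
BOX xy [-58.75 -98.46] z 75.6 Fbox [-0.2 -0.2]
rot tool [0.001  0.0002 0.0112]
delta tool [11.5  1.4  0.5]
```

Request:
servo_tool --pt "10 0 0 0 0 0.011" --pt "2 0 0 0 0 0" --pt "0 -3 0 0 0 0" --pt "0 -3 0 0 0 0"

```text
time: 8.43
tool_pos: [0.4963, -0.0491, 0.0654]
eef_rot: [-1.479, 1.567, 0.081]
contact_force: [0.2, 0.6, 0.1]
gripper_width: 0.0006
```

```bash
python3 -c "
from h import *
from workcell import *
bx(-45.5,-98,64)
f=grab_frame('scene');cv2.imwrite('pics/s4.png',cv2.resize(f['color'][200:320,230:410],None,fx=4,fy=4,interpolation=cv2.INTER_CUBIC))
"
```

```text
t 8.43 pos [496.3 -49.1  65.4] w 0.6 F [0.2 0.6 0.1]
BOX xy [-50.83 -98.04] z 65.4 Fbox [0.2 0.6]
rot tool [0.0018 0.0004 0.004 ]
delta tool [ 1.5 -5.3  0. ]
```

View pics/s4.png

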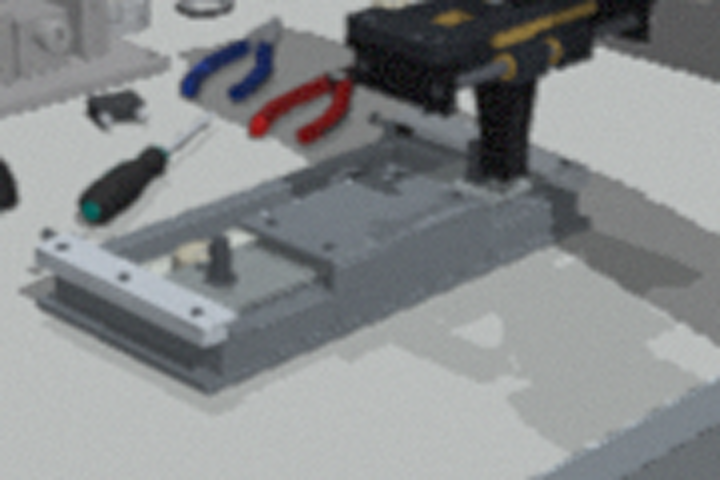

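The closed fingers stand just behind the right stud, crop (485,165). Now to feel for contact.

Request:
servo_tool --pt "1 -2 0 0 0 0.003" --pt "0 -2 0 0 0 0" --pt "0 -2 0 0 0 0"

```text
time: 8.85
tool_pos: [0.5034, -0.0491, 0.0649]
eef_rot: [-1.399, 1.569, 0.162]
contact_force: [0.2, 0.6, -0.2]
gripper_width: 0.0005
```

```bash
python3 -c "
from h import *
bx()"
```

```text
t 8.85 pos [503.4 -49.1  64.9] w 0.5 F [ 0.2  0.6 -0.2]
BOX xy [-43.72 -97.98] z 64.9 Fbox [0.2 0.6]
rot tool [0.0019 0.0004 0.0023]
```

Request:
servo_tool --pt "0 -1.5 0 0 0 0" --pt "0 -1.5 0 0 0 0"

```text
time: 9.1
tool_pos: [0.5051, -0.0493, 0.0645]
eef_rot: [1.319, 1.569, 2.879]
contact_force: [-1.7, 1.3, 1.3]
gripper_width: 0.0004
```

```bash
python3 -c "
from h import *
bx()"
```

```text
t 9.1 pos [505.1 -49.3  64.5] w 0.4 F [-1.7  1.3  1.3]
BOX xy [-42.03 -98.1 ] z 64.5 Fbox [-1.7  1.3]
rot tool [ 0.0017  0.0003 -0.0013]
```

Request:
servo_tool --pt "0 -1.5 0 0 0 0" --pt "0 -1.5 0 0 0 0"

```text
time: 9.35
tool_pos: [0.5073, -0.0494, 0.0644]
eef_rot: [1.467, 1.568, 3.027]
contact_force: [-2.4, -0.1, 2.1]
gripper_width: 0.0006
```

```bash
python3 -c "
from h import *
bx()"
```

```text
t 9.35 pos [507.3 -49.4  64.4] w 0.6 F [-2.4 -0.1  2.1]
BOX xy [-39.77 -98.16] z 64.4 Fbox [-2.4 -0.1]
rot tool [ 0.0016  0.0003 -0.0032]
```

Request:
servo_tool --pt "0 -1.5 0 0 0 0.002" --pt "0 -1.5 0 0 0 0" --pt "0 6 0 0 0 0" --pt "0 10 0 0 0 0" --pt "-12 0 10 0 0 0" --pt "-8 0 40 0 0 0"

```text
time: 10.1
tool_pos: [0.4954, -0.0005, 0.0857]
eef_rot: [1.885, 1.569, -2.844]
contact_force: [0.3, -0.0, -0.2]
gripper_width: 0.0004
```

```bash
python3 -c "
from h import *
bx(-55,98,64)"
```

```text
t 10.1 pos [495.4  -0.5  85.7] w 0.4 F [ 0.3 -0.  -0.2]
BOX xy [-52.25 -49.49] z 85.7 Fbox [ 0.3 -0. ]
rot tool [-0.0048 -0.0006 -0.0019]
delta tool [ 21.6   3.4 147.5]
```

Request:
servo_tool --pt "0 2 48 -0.005 0 -0.002" --pt "0 1 52 0 0 0" --pt "0 0 40 0 0 0" --pt "5 0 4 0 0 0" --pt "8 0 0 0 0 0" --pt "8 0 0 0 0 0"

```text
time: 10.85
tool_pos: [0.4972, 0.1544, 0.0701]
eef_rot: [-1.185, 1.557, 0.379]
contact_force: [-0.3, -0.5, 0.4]
gripper_width: 0.0004
```

```bash
python3 -c "
from h import *
bx(-44,98,64)"
```

```text
t 10.85 pos [497.2 154.4  70.1] w 0.4 F [-0.3 -0.5  0.4]
BOX xy [-52.38 105.47] z 70.1 Fbox [-0.3 -0.5]
rot tool [0.0059 0.0052 0.0128]
delta tool [ 6.2 -8.3 -7.6]
```

Request:
servo_tool --pt "4 -2 -7 0.006 0.005 0.012" --pt "2 -2 0 0 0 0" --pt "0 -2 0 0 0 0" --pt "0 -2 0 0 0 0"

```text
time: 11.35
tool_pos: [0.5057, 0.143, 0.0627]
eef_rot: [2.415, 1.568, -2.316]
contact_force: [-0.1, 0.8, -0.9]
gripper_width: 0.0003
```

```bash
python3 -c "
from h import *
bx(-44,98,64)"
```

```text
t 11.35 pos [505.7 143.   62.7] w 0.3 F [-0.1  0.8 -0.9]
BOX xy [-43.75  94.13] z 62.7 Fbox [-0.1  0.8]
rot tool [-0.0065 -0.0022 -0.0019]
delta tool [-1.3  0.3  3.9]
```

Now the push on the left stud, in 1.5 mm rows.

Request:
servo_tool --pt "-1 -1.5 2 -0.005 -0.002 0" --pt "0 -1.5 0 0 0 0" --pt "0 -1.5 0 0 0 0"

```text
time: 11.72
tool_pos: [0.509, 0.1449, 0.0636]
eef_rot: [1.715, 1.566, -3.01]
contact_force: [-1.2, 0.5, 0.9]
gripper_width: 0.0004
```

```bash
python3 -c "
from h import *
bx(-44,98,64)"
```

```text
t 11.72 pos [509.  144.9  63.6] w 0.4 F [-1.2  0.5  0.9]
BOX xy [-40.49  96.14] z 63.6 Fbox [-1.2  0.5]
rot tool [-0.0007 -0.0008 -0.0052]
delta tool [-0.3  3.5  1.9]
```

Request:
servo_tool --pt "0 -2 0 0 0 -0.004" --pt "0 -2 0 0 0 0" --pt "0 -2 0 0 0 0"

```text
time: 12.1
tool_pos: [0.515, 0.1451, 0.0636]
eef_rot: [2.041, 1.569, -2.684]
contact_force: [-2.0, 0.5, 1.2]
gripper_width: 0.0
```

```bash
python3 -c "
from h import *
bx(-44,98,64)"
```

```text
t 12.1 pos [515.  145.1  63.6] w 0.0 F [-2.   0.5  1.2]
BOX xy [-34.51  96.42] z 63.6 Fbox [-2.   0.4]
rot tool [-0.0001 -0.0007 -0.0015]
delta tool [-0.4  9.5  1.6]
```

Request:
servo_tool --pt "0 -2 0 0 0 0"

```text
time: 12.22
tool_pos: [0.5168, 0.145, 0.0636]
eef_rot: [1.991, 1.568, -2.734]
contact_force: [-2.8, -1.2, 2.6]
gripper_width: 0.0005
```

```bash
python3 -c "
from h import *
bx()"
```

```text
t 12.22 pos [516.8 145.   63.6] w 0.5 F [-2.8 -1.2  2.6]
BOX xy [-32.68  96.32] z 63.6 Fbox [-2.8 -1.2]
rot tool [-0.0001 -0.001  -0.0022]
```

Request:
servo_tool --pt "0 8 0 0 0 0" --pt "-10 4 0 0 0 0" --pt "-10 0 -35 0 0 0" --pt "0 0 -50 0 0 0" --pt "0 0 -50 0 0 0" --pt "0 0 -50 0 0 0" --pt "5 0 -4 0 0 0" --pt "8 0 0 0 0 0"

```text
time: 13.22
tool_pos: [0.5077, -0.0466, 0.0767]
eef_rot: [-1.466, 1.555, 0.096]
contact_force: [0.6, 1.2, 0.1]
gripper_width: 0.0003
```

```bash
python3 -c "
from h import *
bx(-40,-98,64)"
```

```text
t 13.22 pos [507.7 -46.6  76.7] w 0.3 F [0.6 1.2 0.1]
BOX xy [-39.42 -95.42] z 76.7 Fbox [0.6 1.2]
rot tool [0.0036 0.0016 0.0154]
delta tool [12.7  0.8 -2.6]
```

Request:
servo_tool --pt "5 3 -2 0.003 0.001 0.015" --pt "7 0 0 0 0 0" --pt "0 0 0 0 0 0"

```text
time: 13.6
tool_pos: [0.5044, -0.0448, 0.0632]
eef_rot: [0.758, 1.568, 2.323]
contact_force: [0.1, 0.1, 0.4]
gripper_width: 0.0006
```

```bash
python3 -c "
from h import *
bx(-28,-98,64)"
```

```text
t 13.6 pos [504.4 -44.8  63.2] w 0.6 F [0.1 0.1 0.4]
BOX xy [-42.79 -93.59] z 63.2 Fbox [0.1 0.1]
rot tool [ 0.0066  0.002  -0.0019]
delta tool [ -0.9 -14.8  -4.5]
```

Pushing right from about −38 towards −28.

Request:
servo_tool --pt "-0.5 -3 -3 0.006 0.002 -0.002" --pt "0 -2.5 0 0 0 0" --pt "0 -2 0 0 0 0" --pt "0 -2 0 0 0 0" --pt "0 -2 0 0 0 0"

```text
time: 14.22
tool_pos: [0.5153, -0.0473, 0.0636]
eef_rot: [1.533, 1.568, 3.093]
contact_force: [-1.6, -0.0, 1.4]
gripper_width: 0.0005
```

```bash
python3 -c "
from h import *
bx(-28,-98,64)"
```

```text
t 14.22 pos [515.3 -47.3  63.6] w 0.5 F [-1.6 -0.   1.4]
BOX xy [-31.85 -95.97] z 63.6 Fbox [-1.6 -0. ]
rot tool [ 0.0014  0.0001 -0.003 ]
delta tool [-0.4 -3.8 -2. ]
```

Request:
servo_tool --pt "0 -2 -1 0 0 -0.002" --pt "0 -2 0 0 0 0"

```text
time: 14.48
tool_pos: [0.5194, -0.0483, 0.0635]
eef_rot: [1.393, 1.57, 2.953]
contact_force: [-1.9, -0.6, -0.3]
gripper_width: 0.0009
```

```bash
python3 -c "
from h import *
bx(-28,-98,64)"
```

```text
t 14.47 pos [519.4 -48.3  63.5] w 0.9 F [-1.9 -0.6 -0.3]
BOX xy [-27.74 -96.99] z 63.5 Fbox [-1.8 -0.6]
rot tool [ 0.0014  0.0002 -0.001 ]
delta tool [-0.5  0.3 -1. ]
```

Request:
servo_tool --pt "0 8 0 0 0 0" --pt "-10 4 0 0 0 0" --pt "-10 0 35 0 0 0" --pt "0 0 50 0 0 0" --pt "0 0 50 0 0 0" --pt "0 1 48 0 0 0" --pt "4 2 2 0 0 0" --pt "8 0 -2 0 0 0"

```text
time: 15.48
tool_pos: [0.5103, 0.1394, 0.0777]
eef_rot: [-1.357, 1.557, 0.199]
contact_force: [0.3, -0.8, -0.3]
gripper_width: 0.0006
```

```bash
python3 -c "
from h import *
bx(-37,98,64)"
```

```text
t 15.47 pos [510.3 139.4  77.7] w 0.6 F [ 0.3 -0.8 -0.3]
BOX xy [-39.17  90.58] z 77.7 Fbox [ 0.3 -0.8]
rot tool [-0.0022  0.0029  0.0134]
delta tool [13.8 -2.   7.4]
```

Request:
servo_tool --pt "7 1 6 -0.002 0.003 0.013" --pt "6 0 0 0 0 0" --pt "0 -2 0 0 0 0" --pt "0 -2 0 0 0 0" --pt "0 -2 0 0 0 0"

```text
time: 16.1
tool_pos: [0.516, 0.1409, 0.0632]
eef_rot: [2.555, 1.568, -2.177]
contact_force: [-0.1, -0.2, 0.4]
gripper_width: 0.0002
```

```bash
python3 -c "
from h import *
bx(-22,98,64)"
```

```text
t 16.1 pos [516.  140.9  63.2] w 0.2 F [-0.1 -0.2  0.4]
BOX xy [-33.49  92.21] z 63.2 Fbox [-0.1 -0.2]
rot tool [-0.0071 -0.0025 -0.0017]
delta tool [ -0.8 -11.4   5.9]
```

Request:
servo_tool --pt "-0.5 -2 4 -0.007 -0.002 0" --pt "0 -2 0 0 0 0" --pt "0 -2 0 0 0 0" --pt "0 -2 0 0 0 0"

```text
time: 16.6
tool_pos: [0.5231, 0.1452, 0.0638]
eef_rot: [1.731, 1.566, -2.992]
contact_force: [-1.9, 0.5, 1.8]
gripper_width: 0.0005
```

```bash
python3 -c "
from h import *
bx(-22,98,64)"
```

```text
t 16.6 pos [523.1 145.2  63.8] w 0.5 F [-1.9  0.5  1.8]
BOX xy [-26.43  96.55] z 63.8 Fbox [-1.9  0.5]
rot tool [ 0.0009 -0.0008 -0.0048]
delta tool [-0.3 -4.4  1.4]
```

Request:
servo_tool --pt "0 -2 0 0 0 -0.003" --pt "0 -2 0 0 0 0"

```text
time: 16.85
tool_pos: [0.527, 0.1451, 0.0638]
eef_rot: [1.948, 1.568, -2.775]
contact_force: [-1.8, 0.1, 2.1]
gripper_width: 0.0005
```

```bash
python3 -c "
from h import *
bx(-22,98,64)"
```

```text
t 16.85 pos [527.  145.1  63.8] w 0.5 F [-1.8  0.1  2.1]
BOX xy [-22.47  96.58] z 63.8 Fbox [-1.8  0.1]
rot tool [ 0.001  -0.0009 -0.0021]
delta tool [-0.2 -0.5  1.4]
```

Request:
servo_tool --pt "0 8 0 0 0 0" --pt "-10 4 0 0 0 0" --pt "-10 0 -35 0 0 0" --pt "0 0 -50 0 0 0" --pt "0 0 -50 0 0 0" --pt "0 0 -50 0 0 0" --pt "5 2 -4 0 0 0" --pt "8 1 0 0 0 0"

```text
time: 17.85
tool_pos: [0.5142, -0.0471, 0.0765]
eef_rot: [-1.503, 1.557, 0.06]
contact_force: [0.9, -0.3, 0.2]
gripper_width: 0.0002
```

Request:
servo_tool --pt "6 1 -3 0.003 0.001 0.015" --pt "7 0 0 0 0 0" --pt "0 -2 0 0 0 0" --pt "0 -2 0 0 0 0"

```text
time: 18.35
tool_pos: [0.5172, -0.0457, 0.0618]
eef_rot: [1.207, 1.567, 2.773]
contact_force: [0.6, 0.5, 0.4]
gripper_width: 0.0003
```

```bash
python3 -c "
from h import *
bx(-17,-98,64)"
```

```text
t 18.35 pos [517.2 -45.7  61.8] w 0.3 F [0.6 0.5 0.4]
BOX xy [-29.9  -94.37] z 61.8 Fbox [0.6 0.5]
rot tool [ 0.0083  0.0015 -0.0039]
delta tool [ -2.3 -12.9  -3.7]
```

Request:
servo_tool --pt "-2 -2.5 -3 0.008 0.001 -0.003" --pt "0 -2 0 0 0 0" --pt "0 -2 0 0 0 0" --pt "0 -2 0 0 0 0" --pt "0 -2 0 0 0 0"

```text
time: 18.98
tool_pos: [0.5269, -0.049, 0.0639]
eef_rot: [1.492, 1.567, 3.05]
contact_force: [-2.1, -0.5, 0.2]
gripper_width: 0.0007
```

```bash
python3 -c "
from h import *
bx(-17,-98,64)"
```

```text
t 18.98 pos [526.9 -49.   63.9] w 0.7 F [-2.1 -0.5  0.2]
BOX xy [-20.16 -97.57] z 63.9 Fbox [-2.1 -0.6]
rot tool [-0.0003  0.0003 -0.004 ]
delta tool [-0.1 -3.2 -0.4]
```

Request:
servo_tool --pt "0 -2 0 0 0 -0.003" --pt "0 -2 0 0 0 0"

```text
time: 19.23
tool_pos: [0.531, -0.0491, 0.0638]
eef_rot: [1.31, 1.57, 2.868]
contact_force: [-1.9, 0.6, 0.8]
gripper_width: 0.0002
```

```bash
python3 -c "
from h import *
bx(-17,-98,64)"
```

```text
t 19.23 pos [531.  -49.1  63.8] w 0.2 F [-1.9  0.6  0.8]
BOX xy [-16.06 -97.57] z 63.8 Fbox [-1.9  0.6]
rot tool [-0.0002  0.0003 -0.0012]
delta tool [-0.2  0.9 -0.4]
```

Request:
servo_tool --pt "0 8 0 0 0 0" --pt "-10 4 0 0 0 0" --pt "-10 0 35 0 0 0" --pt "0 0 50 0 0 0" --pt "0 0 50 0 0 0" --pt "0 1 50 0 0 0" --pt "4 2 4 0 0 0" --pt "8 0 0 0 0 0"

```text
time: 20.23
tool_pos: [0.5225, 0.1452, 0.0781]
eef_rot: [-1.32, 1.557, 0.235]
contact_force: [0.7, -0.7, 0.4]
gripper_width: 0.0004
```

Request:
servo_tool --pt "7 0 4 -0.002 0.003 0.013" --pt "5 0 0 0 0 0" --pt "0 -2 0 0 0 0" --pt "0 -2 0 0 0 0"

```text
time: 20.72
tool_pos: [0.5269, 0.1448, 0.0646]
eef_rot: [2.448, 1.568, -2.285]
contact_force: [-0.2, 0.2, -0.4]
gripper_width: 0.0008
```

```bash
python3 -c "
from h import *
bx(-11,98,64)"
```

```text
t 20.73 pos [526.9 144.8  64.6] w 0.8 F [-0.2  0.2 -0.4]
BOX xy [-22.55  96.28] z 64.6 Fbox [-0.2  0.2]
rot tool [-0.008  -0.0019 -0.0016]
delta tool [  0.6 -11.5   1.8]
```

Request:
servo_tool --pt "0.5 -2 1 -0.008 -0.002 -0.001" --pt "0 -2 0 0 0 0" --pt "0 -2 0 0 0 0" --pt "0 -2 0 0 0 0"

```text
time: 21.22
tool_pos: [0.534, 0.1453, 0.0641]
eef_rot: [1.687, 1.567, -3.037]
contact_force: [-2.2, 0.4, 0.6]
gripper_width: 0.0006
```

```bash
python3 -c "
from h import *
bx(-11,98,64)"
```

```text
t 21.23 pos [534.  145.3  64.1] w 0.6 F [-2.2  0.4  0.6]
BOX xy [-15.53  96.84] z 64.1 Fbox [-2.2  0.4]
rot tool [ 0.0001 -0.0005 -0.004 ]
delta tool [ 0.  -4.5  1.2]
```

Request:
servo_tool --pt "0 -2 0 0 0 -0.003" --pt "0 -2 0 0 0 0" --pt "0 -1.5 0 0 0 0"

```text
time: 21.6
tool_pos: [0.5396, 0.1453, 0.064]
eef_rot: [2.029, 1.569, -2.696]
contact_force: [-2.0, 0.6, 0.7]
gripper_width: 0.0004
```

Request:
servo_tool --pt "0 8 0 0 0 0" --pt "-10 4 0 0 0 0" --pt "-10 0 -35 0 0 0" --pt "0 0 -50 0 0 0" --pt "0 0 -50 0 0 0" --pt "0 0 -50 0 0 0" --pt "5 2 -4 0 0 0" --pt "8 1 0 0 0 0"

```text
time: 22.6
tool_pos: [0.5269, -0.0469, 0.0771]
eef_rot: [-1.489, 1.555, 0.073]
contact_force: [0.6, 0.3, 0.1]
gripper_width: 0.0003
```

Request:
servo_tool --pt "5 1 -3 0.003 0.001 0.015" --pt "6 0 0 0 0 0" --pt "0 -2 0 0 0 0" --pt "0 -2 0 0 0 0"

```text
time: 23.1
tool_pos: [0.5301, -0.0457, 0.0646]
eef_rot: [0.823, 1.568, 2.389]
contact_force: [-0.3, -0.9, -0.0]
gripper_width: 0.0006
```

```bash
python3 -c "
from h import *
bx(-6,-98,64)"
```

```text
t 23.1 pos [530.1 -45.7  64.6] w 0.6 F [-0.3 -0.9 -0. ]
BOX xy [-17.05 -94.18] z 64.6 Fbox [-0.3 -0.9]
rot tool [ 0.0074  0.0017 -0.0019]
delta tool [  0.6 -11.   -3.9]
```

Request:
servo_tool --pt "0.5 -2 -3 0.007 0.001 -0.002" --pt "0 -2 0 0 0 0" --pt "0 -2 0 0 0 0" --pt "0 -2 0 0 0 0"

```text
time: 23.6
tool_pos: [0.5371, -0.0487, 0.0639]
eef_rot: [1.347, 1.568, 2.906]
contact_force: [-1.6, -0.5, 0.8]
gripper_width: 0.0003
```

```bash
python3 -c "
from h import *
bx(-5,-98,64)"
```

```text
t 23.6 pos [537.1 -48.7  63.9] w 0.3 F [-1.6 -0.5  0.8]
BOX xy [-10.01 -97.18] z 63.9 Fbox [-1.6 -0.5]
rot tool [ 0.0001  0.0007 -0.0032]
delta tool [-0.1 -5.  -0.8]
```

Request:
servo_tool --pt "0 -2 0 0 0 -0.003" --pt "0 -2 0 0 0 0" --pt "0 -1.5 0 0 0 0"

```text
time: 23.98
tool_pos: [0.5429, -0.0489, 0.0639]
eef_rot: [0.172, 1.57, 1.731]
contact_force: [-1.7, -0.1, 0.4]
gripper_width: 0.0003
```

Request:
servo_tool --pt "0 8 0 0 0 0" --pt "-10 4 0 0 0 0" --pt "-10 0 35 0 0 0" --pt "0 0 50 0 0 0" --pt "0 0 50 0 0 0" --pt "0 1 50 0 0 0" --pt "4 2 4 0 0 0" --pt "8 0 0 0 0 0"

```text
time: 24.98
tool_pos: [0.5341, 0.1449, 0.0784]
eef_rot: [-1.339, 1.556, 0.216]
contact_force: [-0.3, -0.4, -0.5]
gripper_width: 0.0007
```

Request:
servo_tool --pt "7 0 4 -0.002 0.003 0.013" --pt "5 0 0 0 0 0" --pt "0 -2 0 0 0 0" --pt "0 -2 0 0 0 0"

```text
time: 25.48
tool_pos: [0.5386, 0.1445, 0.0649]
eef_rot: [2.748, 1.569, -1.985]
contact_force: [0.1, -0.5, 0.3]
gripper_width: 0.0005
```

```bash
python3 -c "
from h import *
bx(0,98,64)"
```

```text
t 25.48 pos [538.6 144.5  64.9] w 0.5 F [ 0.1 -0.5  0.3]
BOX xy [-10.9   96.03] z 64.9 Fbox [ 0.1 -0.5]
rot tool [-0.0081 -0.0021 -0.0009]
delta tool [  0.9 -10.9   2.1]
```

Right is at about −4. Now left from −10 to about +1.5.

Request:
servo_tool --pt "0.5 -2 1 -0.008 -0.002 -0.001" --pt "0 -2 0 0 0 0" --pt "0 -2 0 0 0 0" --pt "0 -2 0 0 0 0"

```text
time: 25.98
tool_pos: [0.5458, 0.1451, 0.0644]
eef_rot: [1.707, 1.568, -3.018]
contact_force: [-1.9, 0.7, 1.1]
gripper_width: 0.0003
```

Request:
servo_tool --pt "0 -2 0 0 0 -0.005" --pt "0 -2 0 0 0 0" --pt "0 -1.5 0 0 0 0"

```text
time: 26.35
tool_pos: [0.5515, 0.1451, 0.0644]
eef_rot: [-1.812, 1.569, -0.253]
contact_force: [-1.6, -0.3, 0.8]
gripper_width: 0.0007
```

Request:
servo_tool --pt "0 8 0 0 0 0" --pt "-10 4 0 0 0 0" --pt "-10 0 -35 0 0 0" --pt "0 0 -50 0 0 0" --pt "0 0 -50 0 0 0" --pt "0 0 -50 0 0 0" --pt "5 2 -4 0 0 0" --pt "8 1 0 0 0 0"

```text
time: 27.35
tool_pos: [0.5385, -0.0473, 0.0773]
eef_rot: [-1.51, 1.553, 0.052]
contact_force: [0.1, 1.0, 0.5]
gripper_width: 0.0006
```

Request:
servo_tool --pt "5 1 -3 0.003 0.001 0.015" --pt "6 0 0 0 0 0" --pt "0 -2 0 0 0 0" --pt "0 -2 0 0 0 0"

```text
time: 27.85
tool_pos: [0.5416, -0.0459, 0.0649]
eef_rot: [-0.485, 1.569, 1.081]
contact_force: [-0.5, 0.2, -0.2]
gripper_width: 0.0005
```

```bash
python3 -c "
from h import *
bx(6,-98,64)"
```

```text
t 27.85 pos [541.6 -45.9  64.9] w 0.5 F [-0.5  0.2 -0.2]
BOX xy [ -5.49 -94.29] z 64.9 Fbox [-0.5  0.2]
rot tool [0.0073 0.0017 0.0009]
delta tool [  0.9 -11.5  -3.8]
```

Request:
servo_tool --pt "0.5 -2 -3 0.007 0.001 0.001" --pt "0 -2 0 0 0 0" --pt "0 -2 0 0 0 0" --pt "0 -2 0 0 0 0"

```text
time: 28.35
tool_pos: [0.5489, -0.0491, 0.0642]
eef_rot: [1.408, 1.568, 2.966]
contact_force: [-0.7, -0.6, 0.9]
gripper_width: 0.0004
```

Request:
servo_tool --pt "0 -2 0 0 0 -0.003" --pt "0 -2 0 0 0 0"

```text
time: 28.6
tool_pos: [0.5528, -0.0492, 0.0642]
eef_rot: [0.749, 1.57, 2.307]
contact_force: [-1.1, 0.2, 0.6]
gripper_width: 0.0004
```

```bash
python3 -c "
from h import *
bx(6,-98,64)"
```

```text
t 28.6 pos [552.8 -49.2  64.2] w 0.4 F [-1.1  0.2  0.6]
BOX xy [  5.75 -97.45] z 64.2 Fbox [-1.1  0.2]
rot tool [-0.0002  0.0006 -0.0005]
delta tool [ 0.2 -0.3 -0.6]
```

Request:
servo_tool --pt "0 8 0 0 0 0" --pt "-10 4 0 0 0 0" --pt "-10 0 35 0 0 0" --pt "0 0 50 0 0 0" --pt "0 0 50 0 0 0" --pt "0 1 50 0 0 0" --pt "4 2 4 0 0 0" --pt "8 0 0 0 0 0"

```text
time: 29.6
tool_pos: [0.5442, 0.1446, 0.0787]
eef_rot: [-1.342, 1.556, 0.213]
contact_force: [1.3, -1.1, -0.5]
gripper_width: 0.0003
```

Request:
servo_tool --pt "7 0 4 -0.002 0.003 0.013" --pt "5 0 0 0 0 0" --pt "0 -2 0 0 0 0" --pt "0 -2 0 0 0 0"

```text
time: 30.1
tool_pos: [0.5487, 0.1441, 0.0651]
eef_rot: [2.687, 1.568, -2.046]
contact_force: [0.7, 0.2, -0.2]
gripper_width: 0.0003
```

Request:
servo_tool --pt "0.5 -2 1 -0.008 -0.002 -0.001" --pt "0 -2 0 0 0 0" --pt "0 -2 0 0 0 0" --pt "0 -2 0 0 0 0"

```text
time: 30.6
tool_pos: [0.5561, 0.1447, 0.0647]
eef_rot: [1.73, 1.568, -2.995]
contact_force: [-1.7, -0.1, 1.5]
gripper_width: 0.0004
```

```bash
python3 -c "
from h import *
from workcell import *
bx(9,98,64)
f=grab_frame('scene');cv2.imwrite('pics/s5.png',cv2.resize(f['color'][200:320,230:410],None,fx=4,fy=4,interpolation=cv2.INTER_CUBIC))"
```

```text
t 30.6 pos [556.1 144.7  64.7] w 0.4 F [-1.7 -0.1  1.5]
BOX xy [ 6.6  96.53] z 64.7 Fbox [-1.7 -0.1]
rot tool [ 0.     -0.0004 -0.0027]
delta tool [ 0.7 -2.4  1.5]
```

View pics/s5.png

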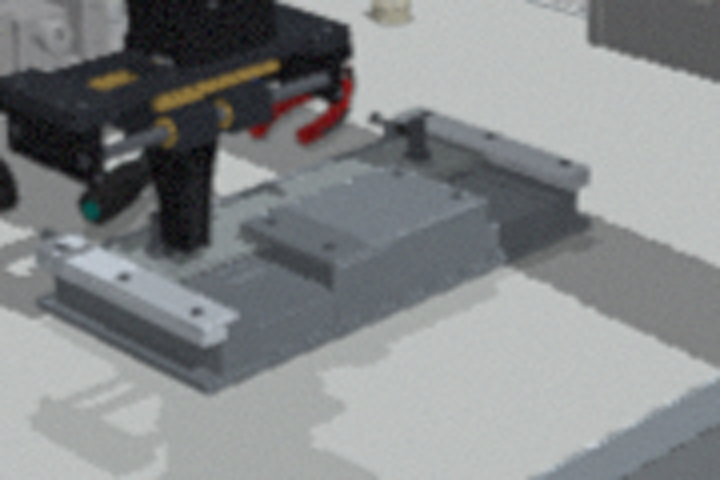

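The cover now nearly spans the bay, with the fingers at the left stud, crop (185,240). I'll continue more slowly here.

Request:
servo_tool --pt "0 -1.5 0 0 0 -0.002" --pt "0 -1.5 0 0 0 0" --pt "0 -1.5 0 0 0 0"

```text
time: 31.02
tool_pos: [0.5607, 0.1447, 0.0647]
eef_rot: [2.111, 1.57, -2.614]
contact_force: [-1.7, -0.7, 0.8]
gripper_width: 0.0005
```

```bash
python3 -c "
from h import *
bx(9,98,64)"
```

```text
t 31.02 pos [560.7 144.7  64.7] w 0.5 F [-1.7 -0.7  0.8]
BOX xy [11.23 96.58] z 64.7 Fbox [-1.7 -0.7]
rot tool [ 0.0003 -0.0006 -0.0009]
delta tool [0.7 2.2 1.4]
```

Request:
servo_tool --pt "0 8 0 0 0 0" --pt "-10 4 0 0 0 0" --pt "-10 0 -35 0 0 0" --pt "0 0 -50 0 0 0" --pt "0 0 -50 0 0 0" --pt "0 0 -50 0 0 0" --pt "5 2 -4 0 0 0" --pt "8 1 0 0 0 0"

```text
time: 32.02
tool_pos: [0.5479, -0.0476, 0.0777]
eef_rot: [-1.502, 1.556, 0.06]
contact_force: [-0.6, 0.0, 0.3]
gripper_width: 0.0005
```

Request:
servo_tool --pt "5 1 -3 0.003 0.001 0.015" --pt "6 0 0 0 0 0" --pt "0 -2 0 0 0 0" --pt "0 -2 0 0 0 0"

```text
time: 32.52
tool_pos: [0.551, -0.0462, 0.0652]
eef_rot: [0.87, 1.568, 2.435]
contact_force: [0.2, 0.5, -0.2]
gripper_width: 0.0005
```

Request:
servo_tool --pt "0.5 -2 -3 0.007 0.001 0.001" --pt "0 -2 0 0 0 0" --pt "0 -1.5 0 0 0 0" --pt "0 -1.5 0 0 0 0"

```text
time: 33.02
tool_pos: [0.5572, -0.0495, 0.0646]
eef_rot: [1.506, 1.565, 3.064]
contact_force: [-1.6, -0.2, 1.3]
gripper_width: 0.0005
```

```bash
python3 -c "
from h import *
bx(12,-98,64)"
```

```text
t 33.02 pos [557.2 -49.5  64.6] w 0.5 F [-1.6 -0.2  1.3]
BOX xy [ 10.15 -97.67] z 64.6 Fbox [-1.6 -0.2]
rot tool [-0.0003  0.0004 -0.0059]
delta tool [ 0.6 -1.9 -0.3]
```

Request:
servo_tool --pt "0 -1.5 0 0 0 -0.005" --pt "0 -1.5 0 0 0 0"

```text
time: 33.28
tool_pos: [0.56, -0.0495, 0.0645]
eef_rot: [1.249, 1.569, 2.807]
contact_force: [-1.4, 0.4, 1.2]
gripper_width: 0.0006
```

Request:
servo_tool --pt "0 -1 0 0 0 0" --pt "0 -1 0 0 0 0"

```text
time: 33.52
tool_pos: [0.5621, -0.0495, 0.0645]
eef_rot: [1.224, 1.569, 2.782]
contact_force: [-1.4, -0.1, -0.1]
gripper_width: 0.0003
```

```bash
python3 -c "
from h import *
bx(12,-98,64)"
```

```text
t 33.52 pos [562.1 -49.5  64.5] w 0.3 F [-1.4 -0.1 -0.1]
BOX xy [ 15.04 -97.61] z 64.5 Fbox [-1.4 -0.1]
rot tool [-0.0003  0.0005 -0.0014]
delta tool [ 0.5  3.  -0.4]
```

Request:
servo_tool --pt "0 -1 0 0 0 0" --pt "0 -1 0 0 0 0"

```text
time: 33.78
tool_pos: [0.5642, -0.0496, 0.0645]
eef_rot: [1.344, 1.569, 2.902]
contact_force: [-1.9, 0.3, 1.5]
gripper_width: 0.0002
```

```bash
python3 -c "
from h import *
bx(12,-98,64)"
```

```text
t 33.77 pos [564.2 -49.6  64.5] w 0.2 F [-1.9  0.3  1.5]
BOX xy [ 17.1  -97.73] z 64.5 Fbox [-1.9  0.2]
rot tool [-0.0003  0.0004 -0.0016]
delta tool [ 0.5  5.1 -0.3]
```

Right is at 17.1 and still free. Back to left, from 11.

Request:
servo_tool --pt "0 8 0 0 0 0" --pt "-10 4 0 0 0 0" --pt "-10 0 35 0 0 0" --pt "0 0 50 0 0 0" --pt "0 0 50 0 0 0" --pt "0 1 50 0 0 0" --pt "4 2 4 0 0 0" --pt "8 0 0 0 0 0"

```text
time: 34.78
tool_pos: [0.5559, 0.1446, 0.0792]
eef_rot: [-1.321, 1.557, 0.234]
contact_force: [0.6, 0.3, -0.7]
gripper_width: 0.0004
```

Request:
servo_tool --pt "7 0 4 -0.002 0.003 0.013" --pt "5 0 0 0 0 0" --pt "0 -2 0 0 0 0" --pt "0 -2 0 0 0 0"

```text
time: 35.28
tool_pos: [0.5604, 0.144, 0.0656]
eef_rot: [2.534, 1.568, -2.199]
contact_force: [0.4, -0.6, 0.2]
gripper_width: 0.0003
```

Request:
servo_tool --pt "0.5 -1.5 1 -0.008 -0.002 -0.001" --pt "0 -1.5 0 0 0 0" --pt "0 -1 0 0 0 0"

```text
time: 35.65
tool_pos: [0.5636, 0.1445, 0.0651]
eef_rot: [1.703, 1.568, -3.022]
contact_force: [-1.3, 0.5, 1.7]
gripper_width: 0.0003
```

```bash
python3 -c "
from h import *
bx(17,98,64)"
```

```text
t 35.65 pos [563.6 144.5  65.1] w 0.3 F [-1.3  0.5  1.7]
BOX xy [14.14 96.36] z 65.1 Fbox [-1.3  0.5]
rot tool [-0.0001 -0.0004 -0.003 ]
delta tool [ 1.1 -2.9  1.6]
```

Request:
servo_tool --pt "0 -1 0 0 0 -0.002" --pt "0 -1 0 0 0 0"

```text
time: 35.9
tool_pos: [0.5653, 0.1445, 0.0652]
eef_rot: [1.887, 1.569, -2.838]
contact_force: [-1.2, -0.3, 0.7]
gripper_width: 0.0003
```

Request:
servo_tool --pt "0 -1 0 0 0 0" --pt "0 -1 0 0 0 0"

```text
time: 36.15
tool_pos: [0.5662, 0.1446, 0.065]
eef_rot: [1.782, 1.566, -2.942]
contact_force: [-3.8, -0.4, 3.1]
gripper_width: 0.0006
```

```bash
python3 -c "
from h import *
bx(17,98,64)"
```

```text
t 36.15 pos [566.2 144.6  65. ] w 0.6 F [-3.8 -0.4  3.1]
BOX xy [16.68 96.52] z 65.0 Fbox [-3.8 -0.5]
rot tool [ 0.0005 -0.001  -0.0045]
delta tool [ 1.  -0.3  1.5]
```

Request:
servo_tool --pt "0 -1.5 0 0 0 -0.003" --pt "0 -1.5 0 0 0 0"

```text
time: 36.4
tool_pos: [0.5665, 0.1448, 0.0648]
eef_rot: [1.799, 1.563, -2.924]
contact_force: [-6.5, 0.2, 5.0]
gripper_width: 0.0004
```

```bash
python3 -c "
from h import *
bx(17,98,64)"
```

```text
t 36.4 pos [566.5 144.8  64.8] w 0.4 F [-6.5  0.2  5. ]
BOX xy [16.97 96.67] z 64.8 Fbox [-6.5  0.1]
rot tool [ 0.0011 -0.0018 -0.0075]
delta tool [ 0.8 -0.   1.3]
```

The left end is on its stop at about 16.8. Now the right end.

Request:
servo_tool --pt "0 8 0 0 0 0" --pt "-10 4 0 0 0 0.006" --pt "-10 0 -35 0 0 0" --pt "0 0 -50 0 0 0" --pt "0 0 -50 0 0 0" --pt "0 0 -50 0 0 0" --pt "5 2 -4 0 0 0" --pt "8 1 0 0 0 0"

```text
time: 37.4
tool_pos: [0.5582, -0.0485, 0.0785]
eef_rot: [-1.575, 1.561, -0.014]
contact_force: [0.4, 0.9, 0.5]
gripper_width: 0.0006
```

Request:
servo_tool --pt "5 -1 -3 0.003 0.001 0.015" --pt "6 -2 0 0 0 0" --pt "0 -2 0 0 0 0" --pt "0 -1 0 0 0 0"

```text
time: 37.9
tool_pos: [0.564, -0.0478, 0.0658]
eef_rot: [1.589, 1.562, -3.129]
contact_force: [-3.3, -1.5, 2.8]
gripper_width: 0.0003
```

```bash
python3 -c "
from h import *
bx(17,-98,64)"
```

```text
t 37.9 pos [564.  -47.8  65.8] w 0.3 F [-3.3 -1.5  2.8]
BOX xy [ 16.87 -95.85] z 65.8 Fbox [-3.2 -1.5]
rot tool [ 0.0063 -0.0002 -0.0089]
delta tool [ 1.8 -0.1 -2.1]
```

Request:
servo_tool --pt "1 -1 -1 0.005 0 -0.007" --pt "0 -1 0 0 0 0"

```text
time: 38.15
tool_pos: [0.5645, -0.0486, 0.0646]
eef_rot: [1.604, 1.566, -3.12]
contact_force: [-4.0, -1.1, 1.7]
gripper_width: 0.0
```

Request:
servo_tool --pt "0 -1.5 0 0 0 0" --pt "0 -1.5 0 0 0 0"

```text
time: 38.4
tool_pos: [0.5652, -0.0489, 0.0643]
eef_rot: [1.585, 1.561, -3.139]
contact_force: [-6.0, -0.3, 2.7]
gripper_width: 0.0007
```

```bash
python3 -c "
from h import *
bx(17,-98,64)"
```

```text
t 38.4 pos [565.2 -48.9  64.3] w 0.7 F [-6.  -0.3  2.7]
BOX xy [ 18.05 -96.95] z 64.3 Fbox [-6.  -0.4]
rot tool [ 0.0006 -0.0002 -0.0102]
delta tool [ 0.3  1.1 -1. ]
```

Request:
servo_tool --pt "0 -2.5 0 0 0 -0.005" --pt "0 -2.5 0 0 0 0"

```text
time: 38.65
tool_pos: [0.5657, -0.0493, 0.0638]
eef_rot: [1.587, 1.555, -3.138]
contact_force: [-7.8, -0.1, 6.8]
gripper_width: 0.0006
```

```bash
python3 -c "
from h import *
bx(17,-98,64)"
```

```text
t 38.65 pos [565.7 -49.3  63.8] w 0.6 F [-7.8 -0.1  6.8]
BOX xy [ 18.61 -97.38] z 63.8 Fbox [-7.8 -0.2]
rot tool [-0.0001 -0.0003 -0.0156]
delta tool [-0.2  1.6 -0.6]
```

Request:
servo_tool --pt "-0.5 -3.5 0 0 0 -0.012" --pt "-0.5 -3.5 0 0 0 -0.012"

```text
time: 38.9
tool_pos: [0.5658, -0.0493, 0.0637]
eef_rot: [1.534, 1.563, 3.091]
contact_force: [-10.6, 0.3, 6.7]
gripper_width: 0.0005
```

```bash
python3 -c "
from h import *
bx(17,-98,64)"
```

```text
t 38.9 pos [565.8 -49.3  63.7] w 0.5 F [-10.6   0.3   6.7]
BOX xy [ 18.76 -97.41] z 63.7 Fbox [-10.6   0.2]
rot tool [-0.0008  0.0003 -0.0073]
delta tool [-0.3  1.8 -0.6]
```

Request:
servo_tool --pt "-0.5 -4 0 0 0 -0.012" --pt "-0.5 -4 0 0 0 -0.01"

```text
time: 39.15
tool_pos: [0.5659, -0.0493, 0.0636]
eef_rot: [1.311, 1.567, 2.868]
contact_force: [-10.9, 0.6, 9.3]
gripper_width: 0.0004
```

```bash
python3 -c "
from h import *
bx(17,-98,64)"
```

```text
t 39.15 pos [565.9 -49.3  63.6] w 0.4 F [-10.9   0.6   9.3]
BOX xy [ 18.78 -97.4 ] z 63.6 Fbox [-10.9   0.4]
rot tool [-0.0015  0.0009 -0.0032]
delta tool [-0.4  1.8 -0.6]
```

Request:
servo_tool --pt "-1.5 -4.5 0 0 0 -0.004" --pt "-1 -5 0 0 0 -0.004"

```text
time: 39.4
tool_pos: [0.5663, -0.0494, 0.064]
eef_rot: [1.481, 1.555, 3.037]
contact_force: [-12.1, -0.1, 5.0]
gripper_width: 0.0003
```

```bash
python3 -c "
from h import *
bx(17,-98,64)"
```

```text
t 39.4 pos [566.3 -49.4  64. ] w 0.3 F [-12.1  -0.1   5. ]
BOX xy [ 19.22 -97.43] z 64.0 Fbox [-12.1  -0.2]
rot tool [-0.0021  0.0014 -0.0156]
delta tool [ 0.1  2.2 -0.6]
```

Request:
servo_tool --pt "-0.5 -5.5 0 0 0 -0.006" --pt "-0.5 -5.5 0 0 0 -0.006"

```text
time: 39.65
tool_pos: [0.5667, -0.0495, 0.0635]
eef_rot: [1.502, 1.542, 3.057]
contact_force: [-14.5, -0.1, 13.2]
gripper_width: 0.0006
```

Request:
servo_tool --pt "0 8 0 0 0 0" --pt "-10 4 0 0 0 0" --pt "-10 0 35 0 0 0" --pt "0 0 50 0 0 0" --pt "0 0 50 0 0 0" --pt "0 1 50 0 0 0" --pt "4 2 4 0 0 0" --pt "8 0 0 0 0 0"

```text
time: 40.65
tool_pos: [0.5672, 0.1474, 0.0807]
eef_rot: [-0.191, 1.562, 1.362]
contact_force: [-0.3, -1.0, 0.3]
gripper_width: 0.0001
```

```bash
python3 -c "
from h import *
bx(10,98,64)"
```

```text
t 40.65 pos [567.2 147.4  80.7] w 0.1 F [-0.3 -1.   0.3]
BOX xy [17.63 99.37] z 80.7 Fbox [-0.3 -1. ]
rot tool [-0.0052  0.0091  0.0018]
delta tool [16.6  7.7 -1.6]
```

Request:
servo_tool --pt "-2 7 -1 -0.005 0.009 0.002" --pt "6 2 0 0 0 0" --pt "8 0 0 0 0 0" --pt "2 0 0 0 0 0"

```text
time: 41.15
tool_pos: [0.5581, 0.1419, 0.0654]
eef_rot: [3.047, 1.569, -1.684]
contact_force: [-0.9, -0.6, 0.0]
gripper_width: 0.0006
```

```bash
python3 -c "
from h import *
bx(17,98,65)"
```

```text
t 41.15 pos [558.1 141.9  65.4] w 0.6 F [-0.9 -0.6  0. ]
BOX xy [ 8.62 93.76] z 65.4 Fbox [-0.9 -0.6]
rot tool [-0.0062 -0.0023 -0.0002]
delta tool [ 0.4 -8.4  4.3]
```

Request:
servo_tool --pt "0 -2.5 2 -0.006 -0.002 0" --pt "0 -2 0 0 0 0" --pt "0 -1.5 0 0 0 0" --pt "0 -1.5 0 0 0 -0.002" --pt "0 -1.5 0 0 0 -0.002"

```text
time: 41.78
tool_pos: [0.566, 0.1436, 0.0651]
eef_rot: [2.487, 1.57, -2.238]
contact_force: [-6.3, -0.5, 3.7]
gripper_width: 0.0007
```

```bash
python3 -c "
from h import *
bx(17,98,65)"
```

```text
t 41.77 pos [566.  143.6  65.1] w 0.7 F [-6.3 -0.5  3.7]
BOX xy [16.5  95.56] z 65.1 Fbox [-6.3 -0.6]
rot tool [-0.0001 -0.0009 -0.0007]
delta tool [ 0.1 -0.5  2.4]
```

Request:
servo_tool --pt "-0.5 -3 0 0 0 -0.004" --pt "-0.5 -4 0 0 0 -0.006"

```text
time: 42.02
tool_pos: [0.5668, 0.1437, 0.0651]
eef_rot: [2.188, 1.565, -2.536]
contact_force: [-10.9, 0.2, 7.8]
gripper_width: 0.0004
```

```bash
python3 -c "
from h import *
bx(17,98,65)"
```

```text
t 42.02 pos [566.8 143.7  65.1] w 0.4 F [-10.9   0.2   7.8]
BOX xy [17.3  95.58] z 65.1 Fbox [-10.9   0.1]
rot tool [ 0.0012 -0.0031 -0.0044]
delta tool [0.1 0.3 2.4]
```

Request:
servo_tool --pt "-1 -4.8 0 0 0 -0.005" --pt "-0.5 -5.2 0 0 0 -0.006"

```text
time: 42.28
tool_pos: [0.5673, 0.1437, 0.0651]
eef_rot: [1.994, 1.555, -2.728]
contact_force: [-12.9, 0.1, 11.0]
gripper_width: 0.0008
```

```bash
python3 -c "
from h import *
bx(17,98,65)"
```

```text
t 42.27 pos [567.3 143.7  65.1] w 0.8 F [-12.9   0.1  11. ]
BOX xy [17.77 95.65] z 65.1 Fbox [-12.9  -0. ]
rot tool [ 0.0034 -0.0065 -0.0144]
delta tool [0.1 0.8 2.4]
```

Request:
servo_tool --pt "0 3 0 0 0 0.01" --pt "0 8 0 0 0 0" --pt "0 10 0 0 0 0" --pt "-20 5 0 0 0 0" --pt "-50 30 40 0 0 0" --pt "-50 50 50 0 0 0" --pt "0 50 60 0 0 0" --pt "0 20 60 0 0 0"

```text
time: 43.28
tool_pos: [0.4245, 0.3253, 0.1777]
eef_rot: [1.687, 1.561, -3.047]
contact_force: [0.9, -0.5, -0.6]
gripper_width: 0.0004
```

```bash
python3 -c "
from h import *
from workcell import *
bx()
for n in('scene','top'):
    f=grab_frame(n);np.savez(f'/tmp/{n}6.npz',**f)
    c=f['color'][200:320,230:410] if n=='scene' else f['color'][165:265,235:395]
    cv2.imwrite(f'pics/{n}6.png',cv2.resize(c,None,fx=4 if n=='scene' else 5,fy=4 if n=='scene' else 5,interpolation=cv2.INTER_CUBIC))"
```

```text
t 43.27 pos [424.5 325.3 177.7] w 0.4 F [ 0.9 -0.5 -0.6]
BOX xy [-127.21  275.41] z 177.7 Fbox [ 0.9 -0.5]
rot tool [-0.0097 -0.0011 -0.01  ]
```

View pics/scene6.png

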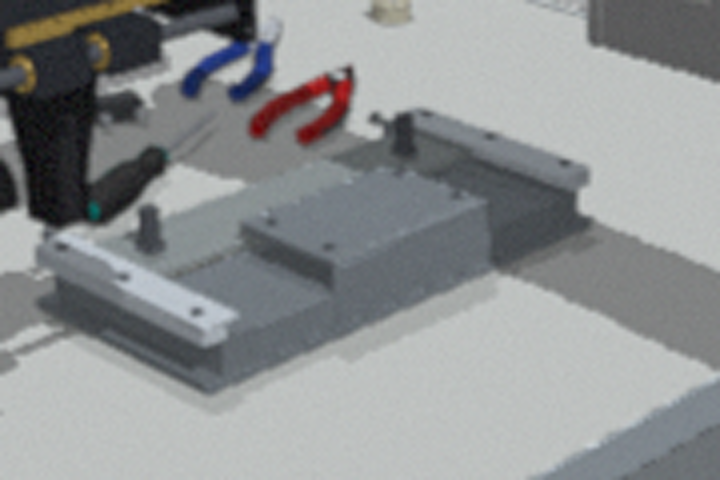

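View pics/top6.png

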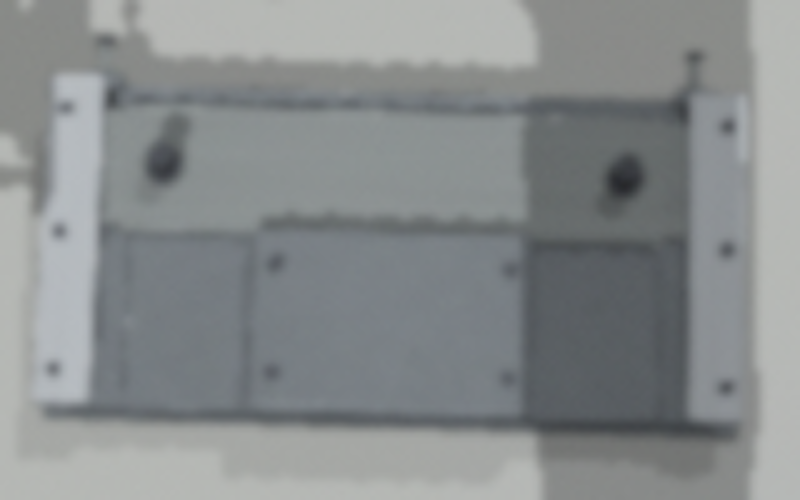

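The cover is closed over the bay, with the studs at (165,160) and (627,176) in the top crop, and the side rails and hood unchanged. I'll check squareness with sub-pixel edge fits.

```bash
python3 - <<'E'
from h import *
f=load("top6");g=cv2.GaussianBlur(cv2.cvtColor(f["color"],cv2.COLOR_BGR2GRAY),(0,0),.8).astype(float)
def edge(cols,vl,vr,uL,uR,z,half=3):
    P=[]
    for u in cols:
        v0=vl+(vr-vl)*(u-uL)/(uR-uL);lo=int(round(v0-half));c=g[lo:lo+2*half+1,u];d=np.abs(np.diff(c));k=d.argmax()
        if d[k]<3: continue
        a=slice(max(0,k-1),k+2);vv=(np.arange(len(d))[a]*d[a]).sum()/d[a].sum()+lo+.5
        P.append(onz(f,u,vv,z)[:2])
    P=np.array(P)
    l=cv2.fitLine(P.astype(np.float32),cv2.DIST_HUBER,0,.001,1e-5).ravel()
    m=-l[0]/l[1] if True else 0
    yaw=np.arctan2(-l[0]*np.sign(l[1]),abs(l[1]))
    res=np.std((P-l[2:4])@np.array([-l[1],l[0]]))
    print(len(P),"yaw",round(yaw,4),"pt",l[2:4].round(4),"rms",round(res*1e3,2))
X=lambda u:235+u/5;Y=lambda v:165+v/5
print("near bottom edge");edge(range(246,380),Y(407),Y(428),X(45),X(735),.0)
print("hood far");edge(range(int(X(265)),int(X(520))),Y(225),Y(233),X(260),X(520),.047)
print("cover/rim far line dark");edge(list(range(int(X(140)),int(X(510))))+list(range(int(X(545)),int(X(670)))),Y(100),Y(109),X(130),X(670),.034)
print("rim far outer");edge(list(range(int(X(160)),int(X(510))))+list(range(int(X(545)),int(X(670)))),Y(90),Y(100),X(130),X(670),.027)
print("cover near");edge(list(range(int(X(115)),int(X(240))))+list(range(int(X(540)),int(X(660)))),Y(230),Y(241),X(105),X(680),.034)
# stud dark blobs
b=cv2.resize(f["color"],None,fx=8,fy=8,interpolation=cv2.INTER_CUBIC);gg=cv2.cvtColor(b,cv2.COLOR_BGR2GRAY)
f0=load("top0");b0=cv2.cvtColor(cv2.resize(f0["color"],None,fx=8,fy=8,interpolation=cv2.INTER_CUBIC),cv2.COLOR_BGR2GRAY)
for nm,G,pts in(("end",gg,[(165,160),(627,176)]),):
    for (u,v) in pts:
        u,v=X(u),Y(v);s=G[int(8*(v-6)):int(8*(v+6)),int(8*(u-6)):int(8*(u+6))];th=s.min()+18
        m=(s<th).astype(np.uint8);yy,xx=np.nonzero(m);uu=int(8*(u-6))+xx.mean();vv=int(8*(v-6))+yy.mean()
        print(nm,s.min(),m.sum(),onz(f,(uu+.5)/8-.5,(vv+.5)/8-.5,.05).round(4))
E
```

```text
near bottom edge
134 yaw -0.0126 pt [0.4748 0.0507] rms 2.24
hood far
51 yaw -0.0144 pt [0.5575 0.0561] rms 0.48
cover/rim far line dark
99 yaw 0.038 pt [0.6106 0.039 ] rms 2.43
rim far outer
95 yaw 0.0286 pt [0.6153 0.0439] rms 2.89
cover near
49 yaw -0.0072 pt [0.5541 0.0489] rms 0.59
end 59 1043 [0.5785 0.1463 0.05  ]
end 40 1242 [ 0.5752 -0.05    0.05  ]
```

The stud line and cover edge straddle the box's own lines: box −0.013 to −0.014, studs −0.017, near edge −0.007 rad. So the camera says square to within its resolution. Both ends also resisted stiffly at skews far below the 5–6 mm lead at which the cover still ran free, which points to stops and not a wedge. I'll press each end once more as a feel check, left end first.

```bash
python3 -c "
from h import *
bx(0,97,80)"
```

```text
t 43.38 pos [422.5 332.7 177.9] w 0.9 F [-0.3 -0.5 -0.4]
BOX xy [-129.32  282.86] z 177.9 Fbox [-0.3 -0.5]
rot tool [ 0.0031  0.0046 -0.0103]
delta tool [  95.7 -129.7 -186.7]
```

Request:
servo_tool --pt "15 -30 -45 0.003 0.004 -0.01" --pt "30 -40 -55 0 0 0" --pt "30 -40 -50 0 0 0" --pt "10 -8 -26 0 0 0" --pt "4 0 0 0 0 0"

```text
time: 44.0
tool_pos: [0.5377, 0.1648, 0.0995]
eef_rot: [-1.088, 1.555, 0.477]
contact_force: [-0.1, 0.0, 0.2]
gripper_width: 0.0009
```

```bash
python3 -c "
from h import *
bx(9,97,65)"
```

```text
t 44.0 pos [537.7 164.8  99.5] w 0.9 F [-0.1  0.   0.2]
BOX xy [-12.01 116.32] z 99.5 Fbox [-0.1  0. ]
rot tool [0.0065 0.0075 0.0141]
delta tool [ 34.7 -20.4 -19.7]
```

Request:
servo_tool --pt "8 -8 -18 0.006 0.007 0.014" --pt "14 -8 0 0 0 0" --pt "12 0 0 0 0 0" --pt "0 0 0 0 0 0"

```text
time: 44.5
tool_pos: [0.5547, 0.1496, 0.0649]
eef_rot: [-0.467, 1.568, 1.096]
contact_force: [0.1, -0.7, 0.7]
gripper_width: 0.0002
```

```bash
python3 -c "
from h import *
bx(16,97,65)"
```

```text
t 44.5 pos [554.7 149.6  64.9] w 0.2 F [ 0.1 -0.7  0.7]
BOX xy [  5.15 101.34] z 64.9 Fbox [ 0.1 -0.7]
rot tool [0.0051 0.0027 0.0014]
delta tool [ -0.1 -10.8  -4.4]
```

Request:
servo_tool --pt "0 -4 -3 0.005 0.002 0.001" --pt "0 -3 0 0 0 0" --pt "0 -1.5 0 0 0 0" --pt "0 -1.5 0 0 0 0" --pt "0 -1.5 0 0 0 0"

```text
time: 45.12
tool_pos: [0.5669, 0.1479, 0.0658]
eef_rot: [-0.748, 1.569, 0.813]
contact_force: [-1.5, 0.4, -0.4]
gripper_width: 0.0006
```

```bash
python3 -c "
from h import *
bx(16,97,65)"
```

```text
t 45.12 pos [566.9 147.9  65.8] w 0.6 F [-1.5  0.4 -0.4]
BOX xy [17.39 99.81] z 65.8 Fbox [-1.5  0.4]
rot tool [0.0021 0.0016 0.0015]
delta tool [ 0.8  1.4 -2.8]
```

Request:
servo_tool --pt "0 -1.5 0 0 0 0" --pt "0 -1.5 0 0 0 0"

```text
time: 45.38
tool_pos: [0.5676, 0.1479, 0.0655]
eef_rot: [1.368, 1.567, 2.929]
contact_force: [-4.2, -0.1, 4.1]
gripper_width: 0.0004
```

Request:
servo_tool --pt "-0.5 -2 0 0 0 -0.002" --pt "-0.5 -3 0 0 0 -0.004"

```text
time: 45.62
tool_pos: [0.5681, 0.1479, 0.0656]
eef_rot: [1.657, 1.562, -3.064]
contact_force: [-7.5, 0.0, 5.2]
gripper_width: 0.0004
```

```bash
python3 -c "
from h import *
bx(16,97,65)"
```

```text
t 45.62 pos [568.1 147.9  65.6] w 0.4 F [-7.5  0.   5.2]
BOX xy [18.51 99.86] z 65.6 Fbox [-7.5 -0. ]
rot tool [ 0.0032 -0.0007 -0.0083]
delta tool [ 0.6  2.5 -2.8]
```

Request:
servo_tool --pt "-0.8 -4 0 0 0 -0.008" --pt "-0.5 -4.5 0 0 0 -0.008"

```text
time: 45.88
tool_pos: [0.5685, 0.1479, 0.0654]
eef_rot: [1.902, 1.56, -2.818]
contact_force: [-12.2, -0.5, 9.9]
gripper_width: 0.0005
```

Request:
servo_tool --pt "-0.8 -5.2 0 0 0 -0.006" --pt "-0.5 -5.5 0 0 0 -0.006"

```text
time: 46.12
tool_pos: [0.5689, 0.148, 0.0655]
eef_rot: [1.89, 1.548, -2.829]
contact_force: [-13.3, -1.2, 11.1]
gripper_width: 0.0004
```

```bash
python3 -c "
from h import *
bx(16,97,65)"
```

```text
t 46.12 pos [568.9 148.   65.5] w 0.4 F [-13.3  -1.2  11.1]
BOX xy [19.36 99.96] z 65.5 Fbox [-13.3  -1.4]
rot tool [ 0.0063 -0.0071 -0.0212]
delta tool [ 0.6  3.4 -2.9]
```

Left now reads 19.4 at 13 N, against 19.2 at 12 N on the right. Next, the right end.

Request:
servo_tool --pt "0 6 0 0 0.005 -0.015" --pt "-10 10 0 0 0 0" --pt "-10 0 -35 0 0 0" --pt "0 0 -50 0 0 0" --pt "0 0 -50 0 0 0" --pt "0 0 -53 0 0 0" --pt "4 2 -4 0 0 0" --pt "6 0 0 0 0 0"

```text
time: 47.12
tool_pos: [0.5565, -0.0483, 0.0841]
eef_rot: [-2.186, 1.551, -0.619]
contact_force: [0.5, 1.2, -0.2]
gripper_width: 0.0003
```

```bash
python3 -c "
from h import *
bx(8,-99,65)"
```

```text
t 47.12 pos [556.5 -48.3  84.1] w 0.3 F [ 0.5  1.2 -0.2]
BOX xy [  9.44 -96.5 ] z 84.1 Fbox [0.5 1.2]
rot tool [ 0.0091 -0.0112  0.016 ]
delta tool [19.1  1.8 -2.3]
```

Request:
servo_tool --pt "7 1.5 -2.5 0.009 -0.011 0.016" --pt "10 0 0 0 0 0" --pt "1 0 0 0 0 0"

```text
time: 47.5
tool_pos: [0.5554, -0.0472, 0.0644]
eef_rot: [0.569, 1.568, 2.133]
contact_force: [-0.3, 0.0, 0.7]
gripper_width: 0.0007
```

```bash
python3 -c "
from h import *
bx(17,-100,65)"
```

```text
t 47.5 pos [555.4 -47.2  64.4] w 0.7 F [-0.3  0.   0.7]
BOX xy [  8.25 -95.45] z 64.4 Fbox [-0.3  0. ]
rot tool [ 0.005   0.002  -0.0013]
delta tool [-0.6 -8.7 -4.6]
```

Request:
servo_tool --pt "-0.5 -3 -4 0.005 0.002 -0.001" --pt "0 -2.5 0 0 0 0" --pt "0 -1.5 0 0 0 0" --pt "0 -1.5 0 0 0 0" --pt "0 -1.5 0 0 0 0"

```text
time: 48.12
tool_pos: [0.5651, -0.0505, 0.0649]
eef_rot: [1.523, 1.568, 3.083]
contact_force: [-3.5, -0.5, 1.6]
gripper_width: 0.0005
```

Request:
servo_tool --pt "-0.5 -2 0 0 0 -0.002" --pt "-0.5 -3 0 0 0 -0.004"

```text
time: 48.38
tool_pos: [0.5657, -0.0506, 0.0649]
eef_rot: [1.514, 1.564, 3.073]
contact_force: [-7.3, 0.0, 5.1]
gripper_width: 0.0004
```

```bash
python3 -c "
from h import *
bx(17,-100,65)"
```

```text
t 48.38 pos [565.7 -50.6  64.9] w 0.4 F [-7.3  0.   5.1]
BOX xy [ 18.6  -98.63] z 64.9 Fbox [-7.3 -0. ]
rot tool [ 0.0011  0.0004 -0.0071]
delta tool [-0.1  1.6 -1.4]
```

Right reads 18.6 at 7.3 N and left read 18.5 at 7.5 N, so the cover is square and stiff at both ends. Final press on the right to about 13 N, then away.

Request:
servo_tool --pt "-0.8 -4 0 0 0 -0.008" --pt "-0.5 -4.5 0 0 0 -0.008"

```text
time: 48.62
tool_pos: [0.5661, -0.0506, 0.0648]
eef_rot: [1.483, 1.561, 3.042]
contact_force: [-11.3, 1.6, 10.4]
gripper_width: 0.0003
```

Request:
servo_tool --pt "-0.8 -5.2 0 0 0 -0.006" --pt "-0.5 -5.4 0 0 0 -0.006"

```text
time: 48.88
tool_pos: [0.5665, -0.0506, 0.0648]
eef_rot: [1.5, 1.55, 3.058]
contact_force: [-12.9, -0.4, 10.3]
gripper_width: 0.0004
```

Request:
servo_tool --pt "0 4 0 0 0 -0.01" --pt "0 10 0 0 0 0" --pt "0 8 0 0 0 0" --pt "-25 5 0 0 0 0" --pt "-50 30 0 0 0 0" --pt "-40 50 0 0 0 0" --pt "0 40 0 0 0 0" --pt "0 0 0 0 0 0"

```text
time: 49.88
tool_pos: [0.4197, -0.0489, 0.1843]
eef_rot: [-0.556, 1.569, 1.003]
contact_force: [1.2, -0.1, -0.5]
gripper_width: 0.0003
```

```bash
python3 -c "
from h import *
from workcell import *
bx()
for n in('scene','top'):
    f=grab_frame(n);np.savez(f'/tmp/{n}7.npz',**f)
    cv2.imwrite(f'pics/{n}7.png',f['color'])"
```

```text
t 49.88 pos [419.7 -48.9 184.3] w 0.3 F [ 1.2 -0.1 -0.5]
BOX xy [-127.34  -98.77] z 184.3 Fbox [ 1.2 -0.1]
rot tool [0.0003 0.0015 0.0009]
```

View pics/scene7.png

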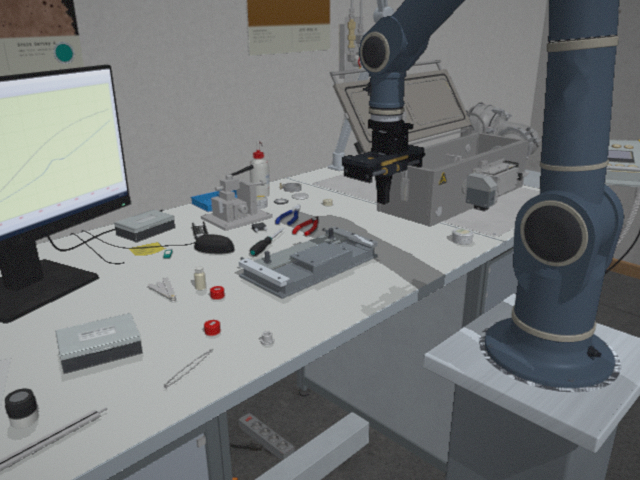

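View pics/top7.png

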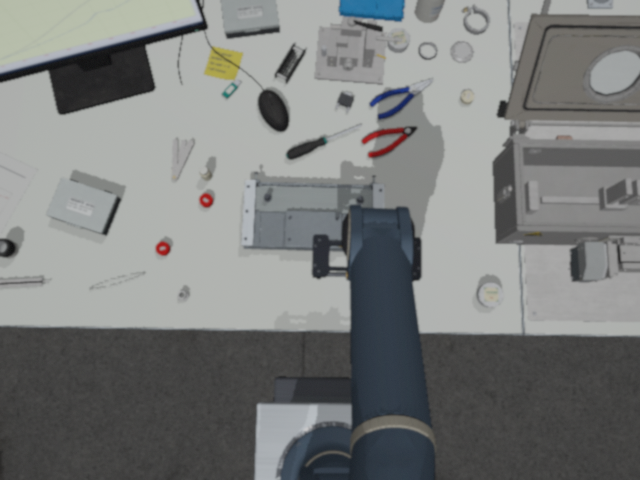

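The pictures show the cover shut over the bay at (243–384, 180–250) in the top view. The red discs (206,200) and (163,248), the vial (205,172), the bush (183,294) and the tin (490,294) are where they were, and the arm is clear. Handing in.

```bash
python3 -c "
from workcell import *
print(sign_off())"
```

```text
the job is handed in; nothing more can be done
None
```

The loose black mount is upright in the empty right (−y) well, and the cover is shut against both stops. I handed in at about 50 s of the 72 s allowed. The hand-in reports no verdict.

**Mount:** It touched the pad at the expected height, about 8 mm above where I gripped it on the worktop. A picture after release showed it standing in the well.

**Cover:** I walked it shut with alternating pushes of about 2–3 N on the two studs, with a lead of up to about 6 mm between ends, and it never jammed. The last push readings were about 13 N on the left stud and 13 N on the right. The highest on either stud was 14.5 N.

**Squareness:** By touch, the two stud positions matched to 0.1 mm at equal force, 18.5 mm left and 18.6 mm right in my box frame.

**Checks that disagreed or fell short:**
- My first left-end readings were about 1–1.5 mm short of the right end. I pressed the left end again, then the right, and they agreed.
- The camera edge fits for squareness scattered by a few mrad either way. Fits to two other edges, near the cover's far side, failed outright.
- The forces are those I measured at the tool, so rail drag makes the force on the stops somewhat lower. While pressing, the fingers also pushed down on the studs with about 10 N.

In the last pictures the vial, bush, tin and red discs had not moved, and the arm was clear. The stored mounts were under the closed cover by then. They were in place when last seen, after the loose mount went in.

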